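# Take a dipstick reading on the vacuum pump

## Task

Check the oil level of the vacuum pump with its dipstick: lift the dipstick off the rests in its drip tray, turn it so that the key under its collar faces the keyway in the rim of the pump's guide tube, push it in without forcing until the collar sits right down on the rim, and leave it there for a second. Then draw it straight out and bring it back over the drip tray for reading, level and with the marked side up, at least 15 cm above the bench. Finish like that, holding it still in the gripper: do not put it down or let go, and leave the other things on the bench where they are.

Things in the scene. Friction and masses are not known exactly. Their poses are not given: they have to be found in the camera images.
- dipstick: loose dipstick, about 70 g, 147 mm long. Origin on the rod's axis at the stop face of the collar; x runs along the rod to the tip, z points to the key and marked side. Steel rod 8 mm in diameter, x = 0 to 95 mm. Black collar 26 mm in diameter, x = -6 to 0. At the start it lies level on two rests, marks up, axis 62 mm above the bench, the tip pointing away from the robot, the grip standing on edge
- dipstick_tip (a point): the tip of the rod, 95 mm from the collar's stop face; the last 8 mm taper to 4.4 mm in diameter. A milled flat near it, on the stick's +z side, carries the marks
- dipstick_grip (a point): middle of the yellow grip, on the rod's axis, 34 mm behind the collar's stop face. The grip is a flat plate from stick x = -6 to -52 mm, 10 mm thick (along y), 36 mm wide (z = -18 to 18 mm), butt end rounded: pinch it across the 10 mm
- dipstick_key (a point): the middle of the red key's end face. The key stands 5 mm proud of the collar's stop face towards the tip, is 5 mm wide (along y) and reaches from 6.5 to 12.5 mm off the rod's axis on the stick's +z side
- pump: oil-sealed vacuum pump, 112 x 281 mm, 183 mm high, fixed: dark oil case at its -y end, finned motor, black carrying handle. Origin on the bench under its base's middle, z up, front (-x) towards the robot. A vertical steel guide tube stands beside the oil case's end at x = 0, y = -148 mm. Within 60 mm of the tube nothing is higher than its rim, and nothing stands on the robot's side of it
- tube_mouth (a point): centre of the guide tube's mouth in the plane of its flat rim, 150 mm above the bench. Bore 10.5 mm, over 95 mm deep, outer diameter 24 mm. Seated, the dipstick's origin lies here, its x axis straight down and its z axis along the pump's -x. With the key not in the keyway the collar stops 5 mm too high
- tube_keyway (a point): the keyway's open outer end in the rim: a radial slot on the tube's -x side (pump frame), 7.5 mm wide, 6 mm deep, with a red mark on the tube below it
- drip_tray: fixed aluminium drip tray 180 (x) by 90 mm (y), 13 mm high, with two grey rests. Origin on the bench under its middle, z up, x along the dipstick on it, towards the tip; the collar's stop face lies near x = -20 mm
- rest_fork (a point): top of the fork that holds the rod, at tray x = 45 mm, 70 mm above the bench, 30 mm wide, 10 mm thick
- rest_saddle (a point): the saddle under the grip just behind the collar: tray x = -38.5 to -27.5 mm, 26 mm wide; the grip's edge stands on it 44 mm above the bench, between cheeks that end 54 mm above the bench (this point). Behind it both sides of the grip are free
- paste_tub: bystander: round white tub with a lid, 78 mm in diameter, 31 mm high, origin under its middle; leave it alone
- suction_cup: bystander: black screen suction cup with a ring, 55 mm in diameter, 37 mm high, origin under its middle; leave it alone
- driver_red: bystander: red precision screwdriver lying on the bench, 165 mm long, 21 mm thick, origin under its middle; leave it alone

How it is judged:
By the outcome, as a careful person would: the job done as asked, in the order asked, and still so for the second after the job is handed in, while the arm keeps its last pose, push and grip.
It also fails if it takes over 54 s, if anything falls off the work surface, if the arm or the gripper's body presses on something with over 40 N, if the wrist force passes 120 N, or if a joint passes its speed limit or range.

## Robot

A 7-joint arm with a two-finger parallel gripper is mounted at the origin on a cart in front of the work surface, level with it; the furniture and walls round the work are solid. World frame = base frame: x ahead of the robot, y to its left, z up, the work surface at z = 0. Lengths are in m, angles in rad, forces in N, time in s.
With the tool pointing down it reaches from about 0.4 to 0.875 m from the base axis. Payload 19.3 kg.
Tool frame: the origin (TCP) lies at the very end of the fingers, on their centre line; the grasp point (between the pads) lies 19 mm behind it; z points along the fingers, y is the line along which they close (so a half turn about z gives the same grasp; the last joint's range is limited). The gripper opens to 85 mm and grips with 20 to 120 N. Pads are 22 mm wide; open, the fingers measure 114 mm over their backs; the gripper's body (76 mm by 85 mm) begins 54 mm behind the grasp point. The pads swing forward as they close: fully open they stand 13 mm farther back than shut.
Start: joints at [1.234, 0.521, -0.036, 1.599, 0.021, 1.021, -0.113], TCP at [0.165, -0.603, 0.231] pointing down, gripper open.
Joint ranges: [-2.91, 2.91], [-0.3, 2.13], [-1.5, 1.42], [0.17, 2.43], [-1.26, 4.41], [0.16, 1.93], [-2.52, 2.52]. Speed limits (rad/s): [1.89, 1.89, 2.39, 2.39, 3.01, 3.01, 3.01].

## Interface

Orientations are given as [roll, pitch, yaw] about the fixed x, y, z axes, in that order (R = Rz(yaw) Ry(pitch) Rx(roll)).
In Python, from workcell import bot gives the robot as it stands.
- The arm moves only by the tool servo_tool, never from a script. Its argument "plan" is a list of rows, each a list of 7 numbers: the finger opening in cm, from 0 to 8.54, then the shift along the tool's x, y, z in cm, then the turn, a rotation vector about the tool's x, y, z in degrees. In form: [[fingers, x, y, z, wx, wy, wz], ...]. A call has 1 to 10 rows; each row is the pose to reach, as a shift and turn from the pose commanded when the call began, along the tool's axes at that moment; what a row does not reach only later rows make up. A row lasts 1/10 s, in which the tool goes at most 50 mm and 8.59 degrees, less where a joint would pass 70% of its speed; a pose out of reach is approached as far as the arm can. A call with a gripper value outside its range is refused whole. The fingers move at their own pace and stop on an object; "force" is the grip in N (left out, the last holds). Time passes only in rows, so rows that repeat a pose let the fingers close. It gives the time, the measured TCP pose, the force, the opening and the grip force at its end, in the units of the state.
- bot.observe(): the state, without advancing time (a new reading comes with each control period).
- bot.grab_frame(name): name is "side" or "top"; returns a dict with "frame" (480x640x3 uint8, blue, green, red), "mtx" (3x3 intrinsics, pixels), "k1" (the pictures are not rectified: a ray, as slopes to the right and down, at radius r is drawn at 1 + k1 r^2 times it, then the intrinsics apply), "R" (3x3) and "t" (3): a world point X has camera coordinates R X + t. Camera axes: x right, y down, z forward; pixel columns grow to the right and rows downward; lengths in m; the calibration is good to about 2 mm. A picture is of the moment at which its call begins. There is no depth.
- bot.job_done(): hands the job in; it is judged then, once.
The state is a dict: "clock": time; "qpos": joint angles; "qd": joint speeds; "joint_efforts": joint torques, N m; "position": TCP position; "tool_rot": TCP orientation; "force": force on the tool from outside, world axes, zero at the start; "moment": the same for the moment, N m; "grip_width": finger opening in m; "finger_force": force on a finger pad.
Only numpy, scipy, OpenCV 4.12 (cv2) and the standard library are available. Lean on these libraries where they do the work, as an engineer would, in place of code of your own. Each camera call takes 0.05 s, during which the arm holds its last target. There are 200 camera calls.

## Working session

There is one attempt and no reset: what is moved stays moved. The work goes in short steps, Python scripts to look and compute and a tool call to move; the robot and the scene stay as the last step left them, time stands still between calls to the robot, and variables do not carry over. Pictures are saved under pics/ and viewed, at most 11 in all, crops included, and the job is handed in when it is done.

Besides the shell and the picture viewer there is one more tool, called after "Call:" as name(argument=value, ...), one argument or row to a line, values as JSON. servo_tool: Moves the arm, as the interface text tells. Its arguments: {"type":"object","properties":{"plan":{"type":"array","items":{"type":"array","items":{"type":"number"}}},"force":{"type":"number"}},"required":["plan"]}

```bash
mkdir -p pics; ls
python3 - <<'E'
from workcell import bot
import cv2
s=bot.observe()
for k in ("clock","position","tool_rot","force","grip_width"): print(k,s[k])
for n in("side","top"):
    f=bot.grab_frame(n); cv2.imwrite(f"pics/{n}0.png",f["frame"])
    print(n,f["mtx"],f["k1"],f["R"],f["t"], -f["R"].T@f["t"])
E
```

```text
pics
clock 0.0
position [ 0.16466899 -0.60257545  0.2307339 ]
tool_rot [-3.14049699e+00  9.47410832e-05  2.66822775e-01]
force [ 0.08953401  0.38562817 -0.04844437]
grip_width 0.0856490857060608
side [[479.46759238   0.         320.35817168]
 [  0.         479.46759238 234.79107246]
 [  0.           0.           1.        ]] -0.03638848700334289 [[-0.86162958 -0.50735177  0.01373513]
 [-0.26803782  0.43189154 -0.86117677]
 [ 0.43098747 -0.74569691 -0.50811999]] [0.46923474 0.24711896 0.94053465] [0.06518511 0.83269227 0.68427256]
top [[536.59506028   0.         316.53333872]
 [  0.         536.59506028 235.91129576]
 [  0.           0.           1.        ]] 0.003072835999795766 [[ 2.06739030e-02 -9.99783333e-01  2.42414349e-03]
 [-9.95528763e-01 -2.08093301e-02 -9.21382372e-02]
 [ 9.21687187e-02 -5.08447591e-04 -9.95743275e-01]] [0.00220211 0.5533569  1.10851013] [0.44866722 0.01428024 1.1547715 ]
```

View pics/top0.png

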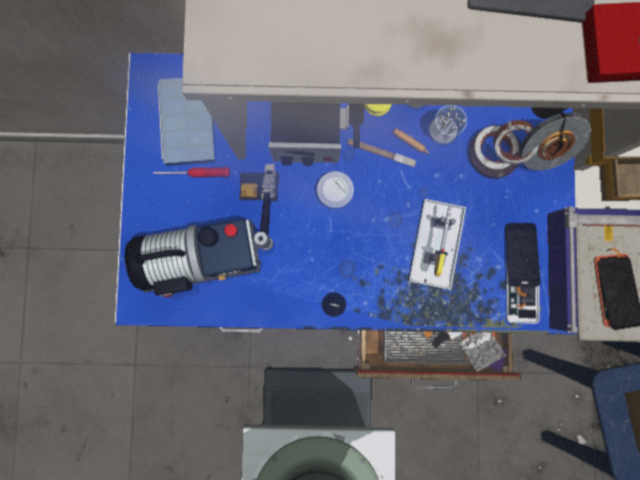

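View pics/side0.png

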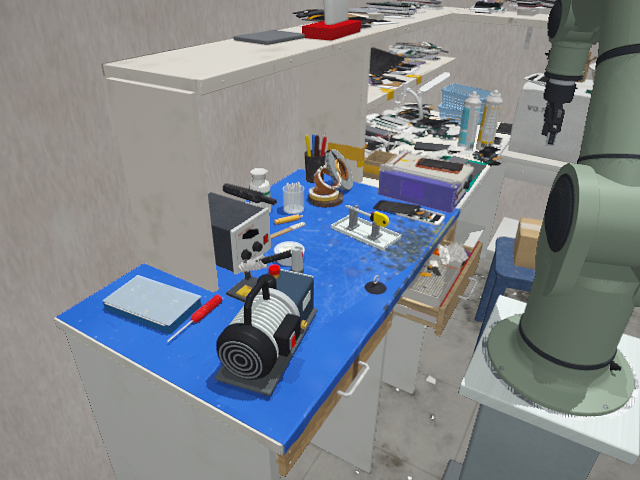

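The top view shows the tray and dipstick at about (437,243), with the yellow grip at (441,263). The pump is on the left and its tube mouth is near (263,240). In the side view the grip is near (380,219) and the tube near (297,258). I'll zoom in on these.

Run:
```python
import cv2,numpy as np
t=cv2.imread("pics/top0.png");s=cv2.imread("pics/side0.png")
def c(i,u,v,w,h,W,H): return cv2.resize(i[v:v+h,u:u+w],(W,H),interpolation=cv2.INTER_CUBIC)
a=np.hstack([c(t,405,193,67,100,400,600)[:300*2], np.vstack([c(t,240,220,50,37,400,300),c(s,325,195,80,60,400,300)])])
cv2.imwrite("pics/c1.png",a)
cv2.imwrite("pics/c2.png",c(s,255,230,70,52,700,520))
```

```text
(no output)
```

View pics/c1.png

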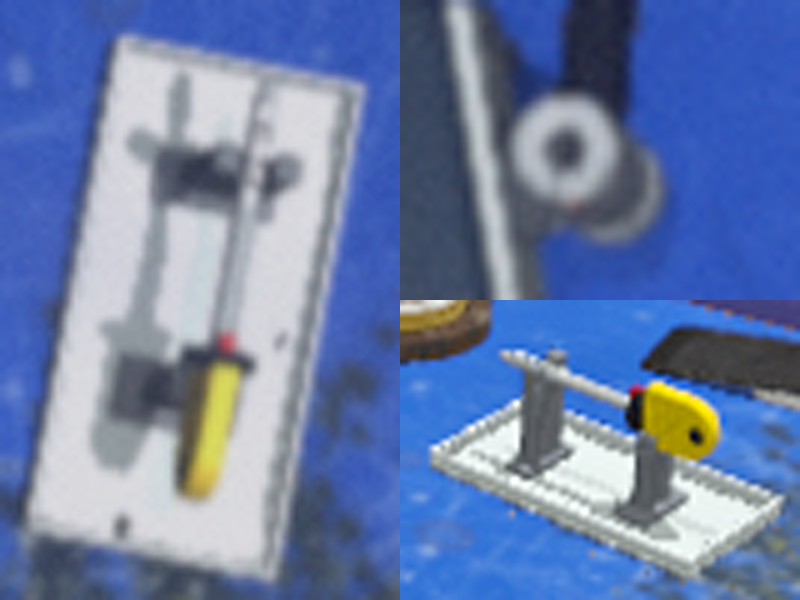

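View pics/c2.png

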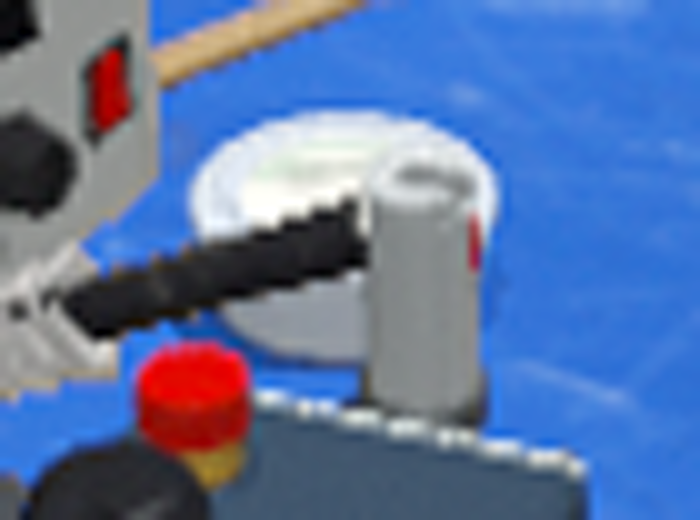

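The crops show these features:
- **Tube:** bore at about (260.9,238.5) in the top view and rim centre at about (298.5,248.2) in the side view. The red keyway mark faces the robot (-x, slightly -y).
- **Dipstick:** tip at about (450,206), red key at about (443,250), yellow grip behind it.

Next I'll measure these with masks and ray casting.

```bash
cat > h.py <<'E'
import numpy as np,cv2
def ray(f,u,v):
    p=cv2.undistortPoints(np.array([[[u,v]]],float),f["mtx"],np.array([f["k1"],0,0,0.]))[0,0]
    C=-f["R"].T@f["t"]; d=f["R"].T@np.array([p[0],p[1],1]); return C,d/np.linalg.norm(d)
def onz(f,u,v,z):
    C,d=ray(f,u,v); return C+d*(z-C[2])/d[2]
def tri(f,a,g,b):
    C,d=ray(f,*a);E,e=ray(g,*b)
    s=np.linalg.lstsq(np.c_[d,-e],E-C,rcond=None)[0]; P=C+d*s[0];Q=E+e*s[1]; return (P+Q)/2,np.linalg.norm(P-Q)
def mask(im,lo,hi,roi):
    u,v,w,h=roi; m=np.zeros(im.shape[:2],np.uint8)
    m[v:v+h,u:u+w]=cv2.inRange(cv2.cvtColor(im[v:v+h,u:u+w],cv2.COLOR_BGR2HSV),lo,hi); return m
def cen(m):
    v,u=np.nonzero(m); return u.mean(),v.mean(),len(u)
E
python3 - <<'E'
from workcell import bot
from h import *
np.set_printoptions(precision=4,suppress=True)
t=bot.grab_frame("top");s=bot.grab_frame("side");T=t["frame"];S=s["frame"]
Y=((20,120,90),(35,255,255))
my=mask(T,*Y,(405,193,67,100)); cy=cen(my); sy=cen(mask(S,*Y,(325,195,80,60)))
print("yellow",cy,sy,onz(t,*cy[:2],.075),tri(t,cy[:2],s,sy[:2]))
# rest: line of yellow
v,u=np.nonzero(my); P=np.array([onz(t,a,b,.078)[:2] for a,b in zip(u,v)])
w,V=np.linalg.eigh(np.cov(P.T)); print("grip yaw",np.degrees(np.arctan2(*(V[::-1,1]*np.sign(V[0,1]))))), print("x rng",P.min(0),P.max(0))
def red(im,roi):
    m=mask(im,(0,110,80),(8,255,255),roi)|mask(im,(170,110,80),(180,255,255),roi); return cen(m) if m.any() else None
rt=red(T,(430,240,25,20));rs=red(S,(375-30,200,35,25)); print("key",rt,rs); 
if rt and rs: print(onz(t,*rt[:2],.0715),tri(t,rt[:2],s,rs[:2]))
tip=onz(t,449.9,206.3,.063); print("tip",tip)
# tray: white low saturation big contour
m=mask(T,(0,0,140),(180,60,255),(400,190,75,105)); m=cv2.morphologyEx(m,cv2.MORPH_CLOSE,np.ones((15,15)))
c=max(cv2.findContours(m,0,2)[0],key=cv2.contourArea); r=cv2.minAreaRect(c); B=np.array([onz(t,*p,.013)[:2] for p in cv2.boxPoints(r)])
print("tray",B.mean(0),[(np.linalg.norm(B[i]-B[i-1]),np.degrees(np.arctan2(*(B[i]-B[i-1])[::-1]))) for i in range(4)])
# tube rim
m=mask(T,(0,0,120),(180,70,255),(252,228,22,22)); cc=max(cv2.findContours(m,0,2)[0],key=cv2.contourArea); e=cv2.fitEllipse(cc); print("rim ellipse",e,onz(t,*e[0],.15))
print("bore",onz(t,260.9,238.5,.15), tri(t,e[0],s,(298.5,248.2)), "rim in side z.15",onz(s,298.5,248.2,.15))
k=red(T,(252,235,22,22));ks=red(S,(295,245,15,20));print("mark",k,ks)
if k and ks: print(tri(t,k[:2],s,ks[:2]))
# oil case light strip: dump
big=cv2.resize(T[205:310,115:275],(800,525),interpolation=cv2.INTER_CUBIC); cv2.imwrite("pics/p.png",big)
E
```

```text
yellow (np.float64(440.0869565217391), np.float64(263.95652173913044), 92) (np.float64(370.07246376811594), np.float64(214.7536231884058), 207) [ 0.4972 -0.236   0.075 ] (array([ 0.5095, -0.2298,  0.0758]), np.float64(0.027395358662882088))
grip yaw -13.158399575908415
x rng [ 0.4767 -0.2431] [ 0.5171 -0.2271]
key (np.float64(442.25), np.float64(250.0), 4) (np.float64(371.3333333333333), np.float64(213.33333333333334), 3)
[ 0.5256 -0.2412  0.0715] (array([ 0.5258, -0.2414,  0.0704]), np.float64(0.00023750852211646846))
tip [ 0.6165 -0.259   0.063 ]
tray [ 0.5429 -0.2442] [(np.float64(0.09144302164084066), np.float64(80.89687392817892)), (np.float64(0.1821305188330382), np.float64(-10.030876841686185)), (np.float64(0.09276508060352086), np.float64(-99.24483617657312)), (np.float64(0.18192734163395854), np.float64(169.55172720441578))]
rim ellipse ((259.9838562011719, 237.99050903320312), (13.365907669067383, 13.438904762268066), 62.4484748840332) [0.5355 0.1199 0.15  ]
bore [0.5346 0.1182 0.15  ] (array([0.5333, 0.1188, 0.1483]), np.float64(0.005339414738528192)) rim in side z.15 [0.5292 0.1203 0.15  ]
mark None (np.float64(302.0), np.float64(254.0), 5)
```

View pics/p.png

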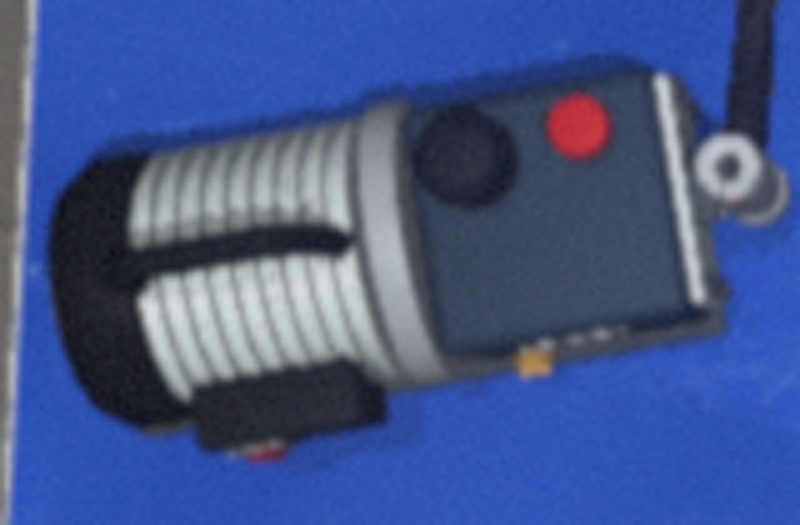

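Measured, and consistent with the sizes given:
- **Stick:** origin near (0.522,-0.2405), yaw about -10.3°.
- **Tube mouth:** near (0.533,0.119,0.15).
- **Pump:** yaw about 11.5°.

I'll start moving to a point above the tray. The joint data from this move will also give me the arm's kinematics.

Call:
servo_tool(
  plan=[
    [8.5,10,-7,-1,0,0,0],
    [8.5,20,-14,-2,0,0,0],
    [8.5,30,-20,-2,0,0,12],
    [8.5,38,-26,-2,0,0,24],
    [8.5,40,-27,-2,0,0,25.6],
    [8.5,40,-27,-2,0,0,25.6],
    [8.5,40,-27,-2,0,0,25.6],
    [8.5,40,-27,-2,0,0,25.6],
    [8.5,40,-27,-2,0,0,25.6],
    [8.5,40,-27,-2,0,0,25.6],
  ],
)

```text
clock: 1.2
position: [0.4806, -0.2349, 0.2515]
tool_rot: [-3.141, -0.0, -0.179]
force: [0.2, -1.6, -0.0]
grip_width: 0.085
finger_force: 0.0
```

```bash
cat > kin.py <<'E'
import numpy as np
from scipy.optimize import least_squares
from scipy.spatial.transform import Rotation as Rn
def fk(q,p):
    # H, L1, L2, L3, base yaw, q7 off, a (elbow offset)
    H,L1,L2,L3,by,o7,a=p
    z=lambda t:Rn.from_euler('z',t); y=lambda t:Rn.from_euler('y',t)
    R=z(by+q[0])*y(q[1]); x=np.array([0,0,H])+R.apply([0,0,L1])
    R=R*z(q[2]); x=x+R.apply([a,0,0]); R=R*y(q[3]); x=x+R.apply([-a,0,L2])
    R=R*z(q[4])*y(q[5]); x=x+R.apply([0,0,L3]); return x,R*z(q[6]+o7)
E
python3 - <<'E'
from workcell import bot
from kin import *
import json
np.set_printoptions(precision=4,suppress=True)
s=bot.observe(); print(s["clock"],s["qpos"],s["position"],s["tool_rot"])
D=[([1.234,.521,-.036,1.599,.021,1.021,-.113],[.16466899,-.60257545,.2307339],[-3.14049699,9.47e-5,.266822]),(s["qpos"],s["position"],s["tool_rot"])]
json.dump([[list(map(float,b)) for b in d] for d in D],open("d.json","w"))
def f(p):
    r=[]
    for q,x,o in D:
        X,R=fk(q,p); r+=list(X-x)+list(.3*(R.inv()*Rn.from_euler('xyz',o)).as_rotvec())
    return r
for by in(-2.54,-1.3,0,1):
  for o7 in (0,1.57,3.14,-1.57):
    k=least_squares(f,[.36,.46,.46,.29,by,o7,0]); 
    if k.cost<1e-3: print(k.cost,k.x,np.array(k.fun))
E
```

```text
1.2 [ 0.4121  0.3568 -0.0889  1.8117  0.0373  0.9745 -1.4424] [ 0.4806 -0.2349  0.2515] [-3.1415 -0.0002 -0.1795]
```

```bash
cat > kin.py <<'E'
import numpy as np
from scipy.optimize import least_squares
from scipy.spatial.transform import Rotation as Rn
def fk(q,p,sg,full=False):
    H,L1,L2,L3,by,o7,a=p; q=np.asarray(q)*sg
    z=lambda t:Rn.from_euler('z',t); y=lambda t:Rn.from_euler('y',t)
    R=z(by+q[0])*y(q[1]); x=np.array([0,0,H])+R.apply([0,0,L1])
    R=R*z(q[2]); e=x=x+R.apply([a,0,0]); R=R*y(q[3]); w=x=x+R.apply([-a,0,L2])
    R=R*z(q[4])*y(q[5]); x=x+R.apply([0,0,L3]); R=R*z(q[6]+o7)
    return (x,R,e,w) if full else (x,R)
E
python3 - <<'E'
from workcell import bot
from kin import *
import json,itertools
np.set_printoptions(precision=4,suppress=True)
s=bot.observe()
D=[([1.234,.521,-.036,1.599,.021,1.021,-.113],[.16466899,-.60257545,.2307339],[-3.14049699,9.47e-5,.266822]),(s["qpos"],s["position"],s["tool_rot"])]
json.dump([[list(map(float,b)) for b in d] for d in D],open("d.json","w"))
for s3,s5,s7 in itertools.product((1,-1),repeat=3):
  sg=np.array([-1,1,s3,1,s5,1,s7])
  def f(p):
    r=[]
    for q,x,o in D:
        X,R=fk(q,p,sg); r+=list(X-x)+list(.3*(R.inv()*Rn.from_euler('xyz',o)).as_rotvec())
    return r
  k=min((least_squares(f,[.36,.46,.46,.29,by,o7,0]) for by in(0,3.14) for o7 in (0,1.57,3.14,-1.57)),key=lambda k:k.cost)
  print(sg,k.cost,k.x,np.abs(k.fun).max())
E
```

```text
[-1  1  1  1  1  1  1] 0.1446438107351519 [271.4005  -1.3956  -1.1705 270.7763   3.0867  -0.2172   0.5798] 0.38032066428174727
[-1  1  1  1  1  1 -1] 0.0003419179315555669 [271.3997  -1.3956  -1.1705 270.7755   3.0867   4.5106   0.5798] 0.01849083460176043
[-1  1  1  1 -1  1  1] 0.14712459966996758 [ 1.5658 -0.4057 -0.7333  1.4187  3.0238 -0.2483  0.1463] 0.3832248059956894
[-1  1  1  1 -1  1 -1] 0.0004696360370340451 [ 1.5659 -0.4057 -0.7333  1.4188  3.0237 -1.8036  0.1463] 0.017022007591126157
[-1  1 -1  1  1  1  1] 0.15696372715674295 [-0.2915  0.5348  0.4163 -0.2748 -0.0784  3.0153  0.0026] 0.3958508308774677
[-1  1 -1  1  1  1 -1] 0.0002376767763621313 [-0.2914  0.5348  0.4163 -0.2747 -0.0784  1.4601  0.0026] 0.018049184565765052
[-1  1 -1  1 -1  1  1] 0.15915138347243177 [93.8705 -0.7219 -0.8892 93.5805  3.0437 -0.1137  0.2896] 0.39893780293210696
[-1  1 -1  1 -1  1 -1] 2.7524978208600127e-08 [93.8714 -0.7219 -0.8892 93.5814  3.0437 -1.6691  0.2896] 0.00013104659337504775
```

Call:
servo_tool(
  plan=[
    [8.5,0,0,-2,0,8,0],
    [8.5,0,0,-4,0,16,0],
    [8.5,0,0,-5,0,24,0],
    [8.5,0,0,-5,0,25,0],
    [8.5,0,0,-5,0,25,0],
    [8.5,0,0,-5,0,25,0],
  ],
)

```text
clock: 1.8
position: [0.4799, -0.237, 0.3011]
tool_rot: [-3.141, -0.434, -0.18]
force: [-0.0, -0.4, -0.0]
grip_width: 0.0851
finger_force: 0.0
```

Run:
```python
from workcell import bot
from kin import *
import json
np.set_printoptions(precision=4,suppress=True)
s=bot.observe(); print(s["clock"],s["qpos"],s["position"],s["tool_rot"],s["force"])
D=json.load(open("d.json")); D.append([list(map(float,s[k])) for k in("qpos","position","tool_rot")]); json.dump(D,open("d.json","w"))
sg=np.array([-1,1,-1,1,-1,1,-1])
def f(p):
    r=[]
    for q,x,o in D:
        X,R=fk(q,p,sg); r+=list(X-x)+list(.3*(R.inv()*Rn.from_euler('xyz',o)).as_rotvec())
    return r
for a in (0,.05,-.05):
  k=min((least_squares(f,[.36,.46,.46,.29,by,o7,a],x_scale=.1) for by in(-.1,) for o7 in (0,1.57,3.14,-1.57)),key=lambda k:k.cost)
  print(k.cost,k.x,np.abs(k.fun).max())
g=lambda p:f(list(p)+[0.])
k=min((least_squares(g,[.36,.46,.46,.29,-.1,o7]) for o7 in (0,1.57,3.14,-1.57)),key=lambda k:k.cost);print("a=0",k.cost,k.x)
```

```text
1.8 [ 0.5396  0.1185 -0.1457  2.0814 -0.15    0.5229 -1.2379] [ 0.4799 -0.237   0.3011] [-3.1412 -0.4344 -0.1799] [-0.0422 -0.3751 -0.0203]
0.00011096481332433124 [ 0.2898  0.5256  0.4074  0.3069 -0.1008  1.4728  0.0106] 0.01271350357967199
0.00011096481332433043 [ 0.2898  0.5256  0.4074  0.3069 -0.1008  1.4728  0.0106] 0.01271350360046905
0.00011096481332433032 [ 0.2898  0.5256  0.4074  0.3069 -0.1008  1.4728  0.0106] 0.012713503628050475
a=0 0.0001147472531783194 [ 0.3056  0.5347  0.421   0.3186 -0.1016  1.4721]
```

Run:
```python
from kin import *
import json,itertools
np.set_printoptions(precision=4,suppress=True)
D=json.load(open("d.json"))
for s3,s5 in itertools.product((1,-1),repeat=2):
  for s7 in(1,-1):
    sg=np.array([-1,1,s3,1,s5,1,s7])
    def f(p):
        return np.concatenate([(fk(q,[0,0,0,0,p[0],p[1],0],sg)[1].inv()*Rn.from_euler('xyz',o)).as_rotvec() for q,x,o in D])
    k=min((least_squares(f,[b,o7]) for o7 in (0,1.57,3.14,-1.57) for b in (0,)),key=lambda k:k.cost)
    print(sg,k.x,k.fun)
    if s3==s5==s7==-1:
        # linear fit of positions: base offset(3)+ vectors in frames after j2? (upper), j3.., fore, wrist
        pass
```

```text
[-1  1  1  1  1  1  1] [1.0647 4.371 ] [ 0.0004 -0.002  -1.5947  0.0001  0.      0.9408 -0.1444 -0.0249  0.654 ]
[-1  1  1  1  1  1 -1] [0.753 2.207] [ 0.0018 -0.0007  0.0316  0.0002 -0.     -0.0917 -0.0133 -0.0002  0.0601]
[-1  1  1  1 -1  1  1] [0.6178 3.8722] [ 0.04    0.0041 -1.5207  0.0632  0.0139  1.0342 -0.1074 -0.0075  0.4865]
[-1  1  1  1 -1  1 -1] [0.3061 1.708 ] [ 0.0123  0.034   0.1056  0.062   0.0007  0.0023  0.0239  0.0054 -0.1079]
[-1  1 -1  1  1  1  1] [ 0.7585 -2.0497] [-0.0396  0.0035 -1.7007 -0.0636  0.009   0.9384 -0.1682 -0.0277  0.7622]
[-1  1 -1  1  1  1 -1] [0.447  2.0696] [-0.0179 -0.0305 -0.0746 -0.0582  0.0209 -0.0937 -0.0372  0.0045  0.1683]
[-1  1 -1  1 -1  1  1] [0.3118 3.7347] [ 0.0011 -0.002  -1.6269 -0.0001  0.      1.0327 -0.1312 -0.0205  0.5942]
[-1  1 -1  1 -1  1 -1] [0.0001 1.5707] [ 0.0021 -0.0002 -0.0006 -0.      0.      0.0003 -0.0001  0.      0.0003]
```

Run:
```python
from kin import *
import json
np.set_printoptions(precision=4,suppress=True)
D=json.load(open("d.json")); sg=np.array([-1,1,-1,1,-1,1,-1])
def frames(q):
    q=np.array(q)*sg; R=Rn.identity(); o=[]
    for i,t in enumerate(q): R=R*Rn.from_euler('zy'[i%2],t); o.append(R.as_matrix())
    return o
def col(F,spec): 
    return np.column_stack([ (np.eye(3)[:,2] if i<0 else F[i][:,a]) for i,a in spec])
b=np.concatenate([x for _,x,_ in D])
sp={"srs":[(-1,2),(1,2),(3,2),(5,2)],"+elb x":[(-1,2),(1,2),(2,0),(3,0),(3,2),(5,2)],"+y":[(-1,2),(0,1),(1,2),(3,2),(5,2)],
"+yy":[(-1,2),(0,1),(2,1),(1,2),(3,2),(5,2)],"+x1":[(-1,2),(0,0),(1,2),(3,2),(5,2)],"+tx":[(-1,2),(1,2),(3,2),(5,2),(5,0)],"+ty":[(-1,2),(1,2),(3,2),(5,2),(5,1)],"+y4":[(-1,2),(1,2),(3,1),(3,2),(5,2)],"+y4 tx":[(-1,2),(1,2),(3,1),(3,2),(5,2),(5,0)], "y0 y4 tx":[(-1,2),(0,1),(1,2),(3,1),(3,2),(5,2),(5,0)]}
for n,s in sp.items():
    A=np.vstack([col(frames(q),s) for q,_,_ in D]); x,_,rk,sv=np.linalg.lstsq(A,b,rcond=1e-4); print(n,x,rk,"res mm",(A@x-b)*1000//.1/10)
```

```text
srs [0.2504 0.5775 0.4009 0.3142] 4 res mm [56.9 13.2 -2.9 20.3 53.6  0.7  9.8 57.3  2.1]
+elb x [-2.0481  0.9677 -0.1622 -1.644  -0.6845  0.4028] 6 res mm [ 11.8  11.4  -2.3   5.1 -19.6   4.6   4.8  23.8  -2.4]
+y [ 0.3322 -0.0595  0.5241  0.4257  0.333 ] 5 res mm [-0.2 -1.1  0.8 -1.   0.3 -0.3  0.2  0.5 -0.7]
+yy [ 0.313  -0.0001 -0.0587  0.5344  0.4165  0.3272] 6 res mm [-0.1 -0.1  0.3 -0.1  0.1 -0.5 -0.1 -0.1  0.1]
+x1 [ 0.006   0.4341  0.515  -0.089   0.2834] 5 res mm [ 35.5  21.2 -15.1  11.7  11.2   3.6  -4.7 -11.7  11.4]
+tx [ 0.2527  0.4893  0.3648  0.2619 -0.0678] 5 res mm [56.1 20.3 -5.8 28.2 54.4 -6.9  5.3 45.2 12.6]
+ty [ 0.3178  0.5543  0.4054  0.3562 -0.0593] 5 res mm [-0.5 -1.4  0.2 -1.5 -0.8  2.   0.9  2.2 -2.3]
+y4 [ 0.313   0.5344 -0.0588  0.4165  0.3272] 5 res mm [-0.1 -0.1  0.3 -0.1  0.1 -0.5 -0.1 -0.1  0.1]
+y4 tx [ 0.313   0.5353 -0.0588  0.4169  0.3277  0.0007] 6 res mm [-0.1 -0.2  0.3 -0.2  0.  -0.4 -0.1  0.   0. ]
y0 y4 tx [ 0.3025  0.0327  0.5448 -0.0912  0.4135  0.3268  0.0037] 7 res mm [-0.1  0.   0.1  0.  -0.2 -0.3  0.   0.1  0. ]
```

```bash
cat > kin.py <<'E'
import numpy as np
from scipy.optimize import least_squares
from scipy.spatial.transform import Rotation as Rn, Slerp
lo=np.array([-2.91,-.3,-1.5,.17,-1.26,.16,-2.52]);hi=np.array([2.91,2.13,1.42,2.43,4.41,1.93,2.52])
SG=np.array([-1,1,-1,1,-1,1,-1])
def rz(t):c,s=np.cos(t),np.sin(t);return np.array([[c,-s,0],[s,c,0],[0,0,1]])
def ry(t):c,s=np.cos(t),np.sin(t);return np.array([[c,0,s],[0,1,0],[-s,0,c]])
def fk(q):
    q=np.asarray(q)*SG; R=rz(q[0])@ry(q[1]); e=np.array([0,0,.313])+R@[0,0,.5344]
    R=R@rz(q[2])@ry(q[3]); w=e+R@[0,-.0588,.4165]; R=R@rz(q[4])@ry(q[5]); x=w+R@[0,0,.3272]
    return x,R@rz(q[6]+np.pi/2),e,w
def ik(x,R,q0,reg=.003,n=None):
    f=lambda q:np.concatenate([(fk(q)[0]-x),.3*Rn.from_matrix(fk(q)[1].T@R).as_rotvec(),reg*(q-q0)])
    k=least_squares(f,np.clip(q0,lo+1e-3,hi-1e-3),bounds=(lo,hi),max_nfev=n or 40); return k.x,np.linalg.norm(k.fun[:6])
SO=np.array([.522,-.2405,.062]);SY=np.radians(-10.3);TO=np.array([.533,.119,.15]);PY=np.radians(11.5)
RS0=rz(SY)
px=rz(PY)[:,0]; RS1=np.column_stack([[0,0,-1],np.cross(-px,[0,0,-1]),-px])
def tool_in_stick(b,f):
    z=np.array([np.sin(b),0,-np.cos(b)]);y=np.array([0,f,0.]);return np.column_stack([np.cross(y,z),y,z])
def tcp(o,RS,b,f,g):
    Rt=RS@tool_in_stick(b,f); return o+RS@g+.019*Rt[:,2],Rt
E
cat > plan.py <<'E'
from kin import *
import sys
rng=np.random.default_rng(0)
np.set_printoptions(precision=2,suppress=True)
def path(b,f,rd,g):
    x0,R0=tcp(SO,RS0,b,f,g);x1,R1=tcp(TO,RS1,b,f,g); xl=x0+[-.0,0,.2]; xa=x1+[0,0,.13]
    a=np.pi/2-b; P=[(x0,R0),(x0+[0,0,.06],R0),(xl,R0)]
    N=16
    for i in range(1,N+1):
        t=i/N; yaw=SY+(PY-SY)*t; pit=b+(a-b)*t; z=np.array([np.sin(pit),0,-np.cos(pit)]); y=np.array([0,f,0.])
        Rt=rz(yaw)@np.column_stack([np.cross(y,z),y,z])@rz(rd*np.pi*t)
        P.append((xl+(xa-xl)*t,Rt))
    assert np.allclose(P[-1][1],R1,atol=1e-6)
    P+=[(x1+[0,0,.065],R1),(x1,R1)]; return P
if __name__=="__main__":
  for bd in (0,15,30,45,60):
    b=np.radians(bd); g=np.array([-.038,0,0])
    for f in(1,-1):
      for rd in (1,-1):
        P=path(b,f,rd,g); best=None
        sols=[]
        for k in range(25):
            q,e=ik(*P[0],rng.uniform(lo,hi),1e-5)
            if e<1e-3 and not any(np.abs(q-s).max()<.4 for s in sols): sols.append(q)
        for q in sols:
            Q=[q];E=[]
            for p in P:
                q,e=ik(*p,q); E.append(e);Q.append(q)
                if e>.02: break
            if best is None or len(E)-max(E)>best[0]: best=(len(E)-max(E),E,Q)
        if best: print(bd,f,rd,len(sols),"steps",len(best[1]),"/",len(P),"maxerr %.4f"%max(best[1]),"margin %.2f"%min(min(np.minimum(q-lo,hi-q)) for q in best[2][1:]),best[2][0],best[2][-1],flush=True)
E
time timeout 550 python3 plan.py
```

```text
0 1 1 3 steps 13 / 21 maxerr 0.0376 margin 0.00 [ 0.97  0.81 -0.91  1.96  0.88  0.83  0.95] [ 1.21  0.26 -1.5   2.43  2.15  0.41 -2.52]
0 1 -1 4 steps 13 / 21 maxerr 0.0368 margin 0.00 [ 0.45  0.66 -0.15  1.96  0.19  0.53  1.56] [ 1.24  0.23 -1.5   2.43  2.24  0.36  1.32]
0 -1 1 5 steps 11 / 21 maxerr 0.0309 margin 0.00 [-0.23  0.96  0.9   1.96 -1.08  0.81 -0.44] [-0.95  0.11  1.04  2.34 -1.26  0.16 -1.87]
0 -1 -1 4 steps 13 / 21 maxerr 0.0368 margin 0.00 [ 0.68  0.69 -0.48  1.96  0.53  0.62 -1.89] [ 1.24  0.23 -1.5   2.43  2.24  0.36 -1.82]
15 1 1 3 steps 13 / 21 maxerr 0.0230 margin 0.00 [ 0.57  0.61 -0.26  2.16  0.67  0.16  1.11] [ 1.23  0.23 -1.5   2.43  2.14  0.35 -2.52]
15 1 -1 2 steps 13 / 21 maxerr 0.0230 margin 0.00 [ 0.57  0.61 -0.26  2.16  0.68  0.16  1.1 ] [ 1.23  0.22 -1.49  2.43  2.15  0.35  1.39]
15 -1 1 2 steps 11 / 21 maxerr 0.0318 margin 0.00 [ 0.26  0.63  0.14  2.16 -0.93  0.16 -0.47] [-0.89  0.11  0.98  2.33 -1.26  0.16 -1.87]
15 -1 -1 3 steps 13 / 21 maxerr 0.0230 margin 0.00 [ 0.93  0.69 -0.75  2.16  1.22  0.43 -2.52] [ 1.23  0.22 -1.49  2.43  2.15  0.35 -1.75]
30 1 1 5 steps 14 / 21 maxerr 0.0216 margin 0.00 [ 0.79  0.66 -0.49  2.34  2.67  0.35 -0.81] [ 1.15  0.24 -1.5   2.41  1.92  0.39 -2.52]
30 1 -1 4 steps 17 / 21 maxerr 0.0215 margin 0.00 [ 0.63  0.64 -0.29  2.34  3.    0.33 -1.17] [ 0.86  0.19 -1.33  2.43  2.23  0.45  2.01]
30 -1 1 3 steps 3 / 21 maxerr 0.0403 margin 0.00 [0.03 0.76 0.5  2.34 3.92 0.59 0.91] [0.14 0.24 0.28 2.33 4.41 0.16 0.46]
30 -1 -1 3 steps 3 / 21 maxerr 0.0403 margin 0.00 [0.03 0.76 0.5  2.34 3.92 0.59 0.91] [0.14 0.24 0.28 2.33 4.41 0.16 0.46]
real	0m43.877s
user	0m44.300s
sys	0m0.125s
```

```bash
cat > ends.py <<'E'
from kin import *
rng=np.random.default_rng(1)
np.set_printoptions(precision=2,suppress=True)
g=np.array([-.038,0,0])
def sols(x,R,n=25):
    S=[]
    for k in range(n):
        q,e=ik(x,R,rng.uniform(lo,hi),1e-5)
        if e<1e-3 and not any(np.abs(q-s).max()<.5 for s in S): S.append(q)
    return S
for bd in(0,10,20,30,40):
  for f in(1,-1):
    b=np.radians(bd); x0,R0=tcp(SO,RS0,b,f,g);x1,R1=tcp(TO,RS1,b,f,g)
    for n,x,R in(("tray",x0,R0),("tray+.15",x0+[0,0,.15],R0),("tube",x1,R1),("tube+.11",x1+[0,0,.11],R1)):
        S=sols(x,R); print(bd,f,n,len(S),*S[:5] if n[:4]=="tube" else S[:2],flush=True)
E
timeout 500 python3 ends.py
```

```text
0 1 tray 2 [ 0.94  0.79 -0.86  1.96  0.84  0.8   0.98] [ 0.32  0.67  0.03  1.96 -0.03  0.51  1.76]
0 1 tray+.15 4 [ 0.33  0.43  0.01  1.87 -0.    0.84  1.73] [ 0.76  0.46 -0.57  1.87  0.31  0.9   1.44]
0 1 tube 0
0 1 tube+.11 0
0 -1 tray 4 [ 0.75  0.7  -0.57  1.96  0.61  0.65 -1.97] [ 1.21  1.13 -1.42  1.96  1.2   1.28 -2.41]
0 -1 tray+.15 3 [ 1.05  0.57 -1.    1.87  0.56  1.02 -1.94] [ 0.27  0.44  0.09  1.87 -0.05  0.84 -1.36]
0 -1 tube 0
0 -1 tube+.11 0
10 1 tray 3 [ 0.7   0.64 -0.46  2.1   0.73  0.37  1.07] [ 1.1   0.82 -1.05  2.1   1.18  0.74  0.7 ]
10 1 tray+.15 3 [-0.05  0.44  0.54  2.   -0.45  0.64  2.17] [ 1.12  0.49 -1.02  2.    0.6   0.78  1.17]
10 1 tube 0
10 1 tube+.11 0
10 -1 tray 4 [ 0.05  0.7   0.43  2.1  -0.98  0.37 -0.47] [ 0.29  0.63  0.09  2.1  -0.34  0.25 -1.07]
10 -1 tray+.15 3 [-0.08  0.45  0.58  2.   -0.49  0.64 -0.94] [ 0.57  0.36 -0.27  2.    0.12  0.62 -1.52]
10 -1 tube 0
10 -1 tube+.11 0
20 1 tray 2 [ 0.96  0.69 -0.77  2.22  1.55  0.39  0.31] [ 1.29  0.99 -1.32  2.22  1.57  0.87  0.42]
20 1 tray+.15 3 [ 0.33  0.32  0.06  2.13 -0.25  0.36  2.  ] [ 1.04  0.37
[... 605 characters left out ...]
16  0.48]
30 -1 tray+.15 2 [ 0.99  0.33 -0.7   2.26  0.81  0.16 -2.16] [ 0.18  0.32  0.27  2.26 -1.26  0.21 -0.13]
30 -1 tube 0
30 -1 tube+.11 0
40 1 tray 0
40 1 tray+.15 5 [ 1.47  0.55 -1.34  2.38  1.9   0.44 -0.01] [-0.2   0.49  0.83  2.38  4.18  0.6  -2.47]
40 1 tube 0
40 1 tube+.11 3 [-1.38  0.69  1.42  2.42  4.07  0.71  0.31] [-1.06  0.21  0.72  2.42  3.08  0.29  1.44] [ 0.47  0.18 -1.    2.42  2.18  0.43  2.4 ]
40 -1 tray 0
40 -1 tray+.15 4 [ 1.16  0.37 -0.89  2.38  2.47  0.22  2.51] [-0.39  0.97  1.38  2.38  4.29  1.22  0.42]
40 -1 tube 0
40 -1 tube+.11 3 [-0.21  0.13 -0.24  2.42  2.47  0.34 -1.06] [ 0.83  0.34 -1.49  2.42  1.95  0.61 -0.46] [-1.14  0.24  0.83  2.42  3.21  0.3  -1.85]
```

```bash
cat > lim.py <<'E'
from kin import *
rng=np.random.default_rng(2)
np.set_printoptions(precision=2,suppress=True)
def err(x,R,n=14):
    best=(9,None)
    for k in range(n):
        q,e=ik(x,R,rng.uniform(lo,hi),1e-6)
        if e<best[0]: best=(e,q)
        if e<3e-4: break
    return best
for g in((-.038,0,0),(-.043,0,-.01)):
  g=np.array(g)
  for n,bs in(("tray",(30,34,37,40,45)),("tube",(30,34,38,42,46,50,55,60))):
    for bd in bs:
      b=np.radians(bd); r=[]
      x,R=tcp(SO,RS0,b,1,g) if n=="tray" else tcp(TO,RS1,b,1,g)
      e,q=err(x,R); r=["%.4f"%e,q]
      if n=="tube": r+=["up .11","%.4f"%err(x+[0,0,.11],R)[0]]
      print(g,n,bd,*r,flush=True)
E
timeout 500 python3 lim.py
```

```text
[-0.04  0.    0.  ] tray 30 0.0000 [ 0.81  0.66 -0.52  2.34  2.63  0.35 -0.75]
[-0.04  0.    0.  ] tray 34 0.0000 [ 0.95  0.72 -0.69  2.38  2.6   0.49 -0.67]
[-0.04  0.    0.  ] tray 37 0.0000 [ 0.3   0.72  0.16  2.41  3.52  0.66 -1.75]
[-0.04  0.    0.  ] tray 40 0.0021 [ 0.49  0.71 -0.07  2.43  3.35  0.68 -1.51]
[-0.04  0.    0.  ] tray 45 0.0152 [ 1.12  0.87 -0.85  2.43  2.78  0.71 -0.66]
[-0.04  0.    0.  ] tube 30 0.0591 [-0.88  0.61  0.62  2.43  3.27  0.72  1.12] up .11 0.0306
[-0.04  0.    0.  ] tube 34 0.0462 [-0.27  0.43 -0.17  2.43  2.75  0.63  1.8 ] up .11 0.0168
[-0.04  0.    0.  ] tube 38 0.0330 [-1.18  1.22  1.42  2.43  3.94  1.21  0.16] up .11 0.0028
[-0.04  0.    0.  ] tube 42 0.0196 [ 0.36  0.5  -0.97  2.43  2.23  0.69  2.42] up .11 0.0000
[-0.04  0.    0.  ] tube 46 0.0059 [-0.87  0.5   0.59  2.43  3.38  0.47  1.08] up .11 0.0000
[-0.04  0.    0.  ] tube 50 0.0000 [-1.08  0.64  0.94  2.4   3.86  0.54  0.56] up .11 0.0074
[-0.04  0.    0.  ] tube 55 0.0000 [-0.05  0.35 -0.41  2.34  2.06  0.28  2.52] up .11 0.0000
[-0.04  0.    0.  ] tube 60 0.0023 [-0.83  0.44  0.58 
[... 477 characters left out ...]
1.16  1.3   2.43  3.74  1.15  0.31] up .11 0.0226
[-0.04  0.   -0.01] tube 34 0.0380 [-0.2   0.44 -0.26  2.43  2.71  0.66  1.86] up .11 0.0089
[-0.04  0.   -0.01] tube 38 0.0249 [-1.18  1.23  1.42  2.43  3.91  1.21  0.17] up .11 0.0000
[-0.04  0.   -0.01] tube 42 0.0116 [-0.5   0.41  0.11  2.43  2.92  0.51  1.6 ] up .11 0.0000
[-0.04  0.   -0.01] tube 46 0.0000 [ 0.06  0.4  -0.57  2.42  2.42  0.53  2.18] up .11 0.0000
[-0.04  0.   -0.01] tube 50 0.0000 [-1.09  0.66  0.98  2.38  3.93  0.55  0.48] up .11 0.0037
[-0.04  0.   -0.01] tube 55 0.0000 [-0.14  0.35 -0.3   2.31  2.06  0.24  2.52] up .11 0.0000
[-0.04  0.   -0.01] tube 60 0.0061 [-0.83  0.44  0.58  2.27  4.41  0.16  0.11] up .11 0.0000
```

```bash
cat > lim2.py <<'E'
from kin import *
from lim0 import err
np.set_printoptions(precision=2,suppress=True)
for g in((-.041,0,-.012),(-.041,0,-.005)):
  g=np.array(g)
  for bd in(35,36,37,38,39): 
    x,R=tcp(SO,RS0,np.radians(bd),1,g); e,q=err(x,R); print(g,"tray",bd,"%.4f"%e,q,flush=True)
  for bd in (37,):
    for h in(.11,.09,.07,.05,.03,.0):
      x,R=tcp(TO,RS1,np.radians(bd),1,g); e,q=err(x+[0,0,h],R); print("tube",bd,h,"%.4f"%e,q,flush=True)
  for bd in (40,42,43,44,46):
      x,R=tcp(TO,RS1,np.radians(bd),1,g); e,q=err(x,R); print("seat",bd,"%.4f"%e,q,flush=True)
  for h in (.12,.16,.2):
    for dx in (0,.03):
      x,R=tcp(SO,RS0,np.radians(45),1,g); e,q=err(x+[dx,0,h],R); print("read 45",h,dx,"%.4f"%e,q,flush=True)
E
sed '/^for g/,$d' lim.py > lim0.py
timeout 570 python3 lim2.py
```

```text
[-0.04  0.   -0.01] tray 35 0.0000 [ 0.96  0.76 -0.7   2.4   2.66  0.55 -0.7 ]
[-0.04  0.   -0.01] tray 36 0.0000 [ 0.95  0.77 -0.68  2.41  2.72  0.57 -0.75]
[-0.04  0.   -0.01] tray 37 0.0000 [ 0.29  0.75  0.17  2.41  3.51  0.7  -1.74]
[-0.04  0.   -0.01] tray 38 0.0000 [ 0.73  0.73 -0.39  2.42  3.06  0.62 -1.14]
[-0.04  0.   -0.01] tray 39 0.0009 [ 1.11  0.86 -0.88  2.43  2.61  0.69 -0.55]
tube 37 0.11 0.0000 [ 0.62  0.27 -1.21  2.42  2.19  0.56  2.43]
tube 37 0.09 0.0045 [-1.27  0.55  1.16  2.43  3.73  0.6   0.68]
tube 37 0.07 0.0106 [-1.18  0.53  1.02  2.43  3.62  0.58  0.79]
tube 37 0.05 0.0161 [-0.56  0.32  0.18  2.43  2.9   0.49  1.62]
tube 37 0.03 0.0210 [-0.48  0.36  0.08  2.43  2.87  0.53  1.66]
tube 37 0.0 0.0271 [-1.17  1.26  1.42  2.43  3.89  1.24  0.16]
seat 40 0.0172 [-0.56  0.44  0.19  2.43  2.98  0.55  1.52]
seat 42 0.0106 [-0.79  0.49  0.49  2.43  3.24  0.54  1.23]
seat 43 0.0072 [-0.82  0.51  0.54  2.43  3.29  0.53  1.16]
seat 44 0.0038 [ 0.01  0.41 -0.52  2.43  2.49  0.56  2.1 ]
seat 46 0.0000 [-1.1   0.72  0.99  2.42  3.78  0.67  0.59]
read 45 0.12 0 0.0110 [ 1.3
[... 1151 characters left out ...]
6]
seat 40 0.0222 [ 0.16  0.44 -0.71  2.43  2.41  0.64  2.21]
seat 42 0.0155 [-1.19  1.19  1.41  2.43  3.98  1.17  0.17]
seat 43 0.0121 [-1.12  0.76  1.03  2.43  3.77  0.73  0.57]
seat 44 0.0087 [ 0.21  0.43 -0.76  2.43  2.33  0.6   2.28]
seat 46 0.0018 [-1.19  1.15  1.4   2.43  4.03  1.13  0.17]
read 45 0.12 0 0.0098 [ 1.41  0.65 -1.25  2.43  2.29  0.53 -0.31]
read 45 0.12 0.03 0.0000 [ 1.4   0.77 -1.36  2.4   2.18  0.67 -0.18]
read 45 0.16 0 0.0014 [-0.22  0.55  0.9   2.43  4.06  0.77 -2.35]
read 45 0.16 0.03 0.0000 [ 1.14  0.42 -0.91  2.38  2.64  0.34 -0.79]
read 45 0.2 0 0.0000 [ 0.78  0.22 -0.37  2.4   3.59  0.24 -1.79]
read 45 0.2 0.03 0.0000 [-0.18  0.37  0.74  2.34  4.13  0.5  -2.43]
```

```bash
cat > chain.py <<'E'
from kin import *
from lim0 import err
np.set_printoptions(precision=2,suppress=True)
def RSphi(ph):  # stick vertical, key azimuth turned by ph about world z
    return rz(ph)@RS1
if __name__=="__main__":
  g=np.array([-.041,0,-.008])
  for pd in(-60,-30,30,50,70,90):
    for bd,h in((35,.11),(35,.005),(52,.005)):
      x,R=tcp(TO+[0,0,h],RSphi(np.radians(pd)),np.radians(bd),1,g); e,q=err(x,R,10); print("phi",pd,bd,h,"%.4f"%e,q,flush=True)
  for bd in(50,54):
    for h in(.0,.04,.08,.11):
      x,R=tcp(TO+[0,0,h],RS1,np.radians(bd),1,g); e,q=err(x,R); print("keyed",bd,h,"%.4f"%e,q,flush=True)
    for yd in (-10,30,60,90,-60,-90):
      RS=rz(np.radians(yd)); o=np.array([.543,-.244,.24])-.03*RS[:,0]
      x,R=tcp(o,RS,np.radians(bd),1,g); e,q=err(x,R); print("read",bd,yd,"%.4f"%e,q,flush=True)
E
timeout 570 python3 chain.py
```

```text
phi -60 35 0.11 0.0000 [-1.1   0.46  0.39  2.05  1.01  1.    2.39]
phi -60 35 0.005 0.0000 [-1.54  1.36  1.39  2.11 -0.88  0.45 -2.3 ]
phi -60 52 0.005 0.0000 [-0.9   0.52  0.29  2.07  0.86  0.71  2.52]
phi -30 35 0.11 0.0000 [-0.83  0.26  0.1   2.33  1.62  0.77  2.27]
phi -30 35 0.005 0.0000 [-0.49  0.51 -0.32  2.4   1.87  1.    1.92]
phi -30 52 0.005 0.0000 [-1.14  0.54  0.72  2.27  1.49  0.16  2.36]
phi 30 35 0.11 0.0000 [ 0.1   0.24 -0.16  2.34  4.26  0.56  0.97]
phi 30 35 0.005 0.0000 [ 0.26  0.5  -0.38  2.42  3.82  0.66  1.56]
phi 30 52 0.005 0.0000 [ 0.82  0.64 -1.29  2.28  1.57  0.3  -2.52]
phi 50 35 0.11 0.0000 [ 1.12  0.7  -1.45  2.17 -0.31  0.25 -0.28]
phi 50 35 0.005 0.0000 [-0.61  1.03  1.1   2.24  4.4   1.72  1.08]
phi 50 52 0.005 0.0000 [ 0.08  0.44 -0.15  2.16 -1.26  0.52  0.58]
phi 70 35 0.11 0.0000 [ 0.89  0.62 -1.06  1.97 -0.63  0.73  0.28]
phi 70 35 0.005 0.0000 [ 0.86  0.84 -1.05  2.03 -0.51  0.54  0.32]
phi 70 52 0.005 0.0000 [ 0.85  0.8  -1.25  2.    0.23  0.58 -0.5 ]
phi 90 35 0.11 0.0000 [ 0.8   0.76 -1.09  1.76 -0.35  1.05  0.23]
phi 90 35 0.005 0.0000 [ 0.3
[... 673 characters left out ...]
94]
read 50 -90 0.0000 [ 0.34  0.66 -0.8   1.91  1.2   1.55 -1.03]
keyed 54 0.0 0.0000 [-0.91  0.48  0.68  2.33  3.87  0.28  0.62]
keyed 54 0.04 0.0000 [-0.94  0.37  0.69  2.3   4.21  0.16  0.31]
keyed 54 0.08 0.0006 [-1.08  0.31  0.85  2.25 -1.26  0.16 -0.5 ]
keyed 54 0.11 0.0000 [-1.19  0.26  0.96  2.21 -0.81  0.2  -0.94]
read 54 -10 0.0301 [ 0.19  0.37  0.41  2.43  3.92  0.66 -2.08]
read 54 30 0.0000 [ 1.82  1.   -1.47  2.08  0.32  0.43  2.52]
read 54 60 0.0000 [ 1.12  0.74 -0.43  1.65 -0.69  1.17 -2.51]
read 54 90 0.0000 [ 0.95  0.94 -0.45  1.2  -0.39  1.63 -2.48]
read 54 -60 0.0000 [ 0.27  0.46 -0.64  2.33  1.57  1.16 -1.04]
read 54 -90 0.0000 [ 0.53  0.86 -1.18  1.92  1.36  1.9  -1.12]
```

```bash
cat > search.py <<'E'
from kin import *
from chain import RSphi
import pickle,time
rng=np.random.default_rng(5); t0=time.time()
np.set_printoptions(precision=2,suppress=True,linewidth=150)
qc=np.array([.54,.12,-.15,2.08,-.15,.52,-1.24])
g=np.array([-.039,0,-.002]); g2=np.array([-.034,0,0])
mar=lambda q:min(np.minimum(q-lo,hi-q)/1)
def cont(q,poses):
    Q=[]
    for p in poses:
        q,e=ik(*p,q,.002,25)
        if e>.003: return None
        Q.append(q)
    return Q
res=[]
while time.time()-t0<500:
    b1=np.radians(rng.choice([10,20,30])); b2=np.radians(rng.choice([50,60,70])); f=rng.choice([1,-1]); ph=np.radians(rng.choice([-90,-70,-50,50,70,90]))
    R=RSphi(ph)
    q,e=ik(*tcp(TO+[0,0,.12],R,b1,f,g),rng.uniform(lo,hi),.003)
    if e>.003: continue
    A=cont(q,[tcp(TO+[0,0,h],R,b1,f,g) for h in(.12,.06,.005)])
    if not A: continue
    B=cont(A[-1],[tcp(TO+[0,0,.005],R,b,f,g+(g2-g)*t) for t,b in((t,b1+(b2-b1)*t) for t in(.33,.67,1))])
    if not B: continue
    C=cont(B[-1],[tcp(TO+[0,0,.007],RSphi(ph*t),b2,f,g2) for t in(.75,.5,.25,0)])
    if not C: continue
    D=cont(C[-1],[tcp(TO+[0,0,h],RS1,b2,f,g2) for h in(0,.06,.13)])
    if not D: continue
    # tray: continuity from tube-up
    best=None
    for k in range(4):
        t,e=ik(*tcp(SO,RS0,b1,f,g),A[0] if k==0 else (qc if k==1 else rng.uniform(lo,hi)),.003)
        if e<.003:
            u=cont(t,[tcp(SO+[0,0,h],RS0,b1,f,g) for h in (0,.08,.16)])
            if u:
                c=np.abs(u[-1]-A[0]).max()+.5*np.abs(u[-1]-qc).max()
                if best is None or c<best[0]: best=(c,u)
    if best is None: continue
    rd=None
    for yd in(-90,-60,-30,0,30,60,90):
        RS=rz(np.radians(yd)); o=np.array([.543,-.244,.24])-.03*RS[:,0]
        r,e=ik(*tcp(o,RS,b2,f,g2),D[-1],.003)
        if e<.003 and (rd is None or np.abs(r-D[-1]).max()<rd[0]): rd=(np.abs(r-D[-1]).max(),yd,r)
    if rd is None: continue
    allq=best[1]+A+B+C+D+[rd[2]]
    m=min(mar(q) for q in allq)
    cost=best[0]+.5*rd[0]-3*min(m,.15)
    res.append((cost,m,np.degrees([b1,b2,ph]).round(),f,best[1],A,B,C,D,rd))
res.sort(key=lambda r:r[0]); pickle.dump(res,open("res.pkl","wb")); print(len(res))
for r in res[:4]:
    print("cost %.2f m %.3f"%r[:2],r[2],r[3]); print("tray",*r[4]);print("in",*r[5]);print("re",*r[6]);print("turn",*r[7]);print("out",*r[8]);print("read",*r[9])
E
timeout 560 python3 search.py
```

```text
122
cost 1.59 m 0.084 [ 10.  70. -70.] -1
tray [ 0.37  0.63 -0.02  2.1  -0.09  0.24 -1.31] [ 0.35  0.48  0.01  2.06 -0.08  0.43 -1.32] [ 0.34  0.35  0.03  1.99 -0.07  0.63 -1.34]
in [-0.93  0.68  0.04  1.98  1.17  1.55 -1.11] [-0.92  0.79  0.03  1.99  1.18  1.51 -1.22] [-0.92  0.89  0.03  1.98  1.18  1.48 -1.31]
re [-0.79  0.69 -0.06  2.    1.11  1.25 -1.13] [-0.59  0.54 -0.15  1.99  0.94  1.02 -0.86] [-0.31  0.47 -0.28  1.95  0.65  0.86 -0.47]
turn [-0.26  0.43 -0.33  2.02  0.73  0.75 -0.25] [-0.17  0.39 -0.39  2.08  0.78  0.62  0.01] [-0.05  0.38 -0.47  2.12  0.79  0.51  0.33] [ 0.14  0.38 -0.62  2.14  0.75  0.44  0.72]
out [ 0.12  0.39 -0.61  2.15  0.77  0.42  0.69] [ 0.24  0.31 -0.73  2.09  0.56  0.54  0.9 ] [ 0.33  0.21 -0.8   2.    0.37  0.69  1.09]
read 0.9198208224607048 -90 [-0.06  0.73 -0.35  1.93  1.24  1.61  1.99]
cost 1.65 m 0.084 [ 10.  70. -70.] -1
tray [ 0.37  0.63 -0.02  2.1  -0.09  0.24 -1.31] [ 0.35  0.48  0.01  2.06 -0.08  0.43 -1.32] [ 0.34  0.35  0.03  1.99 -0.07  0.63 -1.34]
in [-0.77  0.67 -0.17  1.98  1.22  1.67 -1.14] [-0.77  0.78 -0.17  1.99  1.23  1.64 -1.
[... 1535 characters left out ...]
 [ 0.34  0.35  0.03  1.99 -0.07  0.63 -1.34]
in [-0.76  0.77 -0.08  1.72  0.99  1.82 -1.06] [-0.76  0.87 -0.08  1.72  0.98  1.77 -1.15] [-0.76  0.96 -0.09  1.71  0.98  1.72 -1.22]
re [-0.67  0.81 -0.17  1.76  0.92  1.55 -1.15] [-0.54  0.67 -0.24  1.8   0.84  1.34 -1.05] [-0.37  0.57 -0.32  1.84  0.71  1.14 -0.89]
turn [-0.35  0.49 -0.36  1.99  0.89  0.96 -0.71] [-0.29  0.42 -0.39  2.13  1.08  0.75 -0.52] [-0.19  0.36 -0.4   2.23  1.29  0.5  -0.31] [-0.06  0.34 -0.38  2.27  1.44  0.22 -0.  ]
out [-0.06  0.35 -0.39  2.28  1.53  0.23 -0.09] [ 0.2   0.26 -0.68  2.22  0.96  0.33  0.49] [ 0.39  0.15 -0.85  2.13  0.54  0.45  0.91]
read 1.05806558984069 60 [ 1.35  0.85 -0.79  1.64 -0.52  1.11  0.47]
```

Run:
```python
import pickle,numpy as np
np.set_printoptions(precision=2,suppress=True,linewidth=150)
res=[r for r in pickle.load(open("res.pkl","rb")) if r[2][2]>0]
print(len(res))
for r in res[:14]: print("cost %.2f m %.3f"%r[:2],r[2],r[3],"tray-in",np.abs(r[4][-1]-r[5][0]).max(),"read",r[9][:2])
for r in res[:2]:
    print("tray",*r[4]);print("in",*r[5]);print("re",*r[6]);print("turn",*r[7]);print("out",*r[8]);print("read",*r[9])
```

```text
41
cost 2.38 m 0.119 [10. 70. 90.] 1 tray-in 1.1537740937037486 read (np.float64(0.9480677820090353), -90)
cost 2.53 m 0.001 [30. 70. 90.] 1 tray-in 1.0936930062182708 read (np.float64(0.932246203509993), -90)
cost 2.53 m 0.001 [30. 70. 90.] 1 tray-in 1.0936776083166535 read (np.float64(0.932244124198156), -90)
cost 2.53 m 0.001 [30. 70. 90.] 1 tray-in 1.0936709675439902 read (np.float64(0.9322432256857486), -90)
cost 2.53 m 0.001 [20. 70. 90.] 1 tray-in 1.010435110777542 read (np.float64(0.9365150140595015), -90)
cost 2.56 m 0.044 [30. 70. 90.] 1 tray-in 1.2460833687978234 read (np.float64(0.9451039461579993), -90)
cost 2.58 m 0.000 [20. 70. 90.] 1 tray-in 1.0976200660216102 read (np.float64(0.9365129925919111), -90)
cost 2.58 m 0.000 [20. 70. 90.] 1 tray-in 1.0976329686782722 read (np.float64(0.9365143845100102), -90)
cost 2.60 m 0.000 [10. 70. 90.] 1 tray-in 1.0631028344401572 read (np.float64(0.9395036672144433), -90)
cost 2.60 m 0.052 [10. 70. 70.] 1 tray-in 1.0268753821950733 read (np.float64(0.9484776400986), -90)
cost 2.61 m 0.000 [20. 70. 90.] 1 tray-in 1.122127480792931 rea
[... 1241 characters left out ...]
 1.33  0.42 -1.15  2.25  1.12  0.35  0.7 ]
in [ 0.97  1.06 -1.5   1.74  0.02  1.05 -0.13] [ 0.95  1.13 -1.44  1.78  0.08  0.99 -0.09] [ 0.93  1.2  -1.38  1.79  0.13  0.95 -0.06]
re [ 0.87  1.03 -1.32  1.82  0.21  0.91 -0.15] [ 0.77  0.86 -1.25  1.85  0.29  0.89 -0.28] [ 0.63  0.73 -1.15  1.86  0.4   0.9  -0.42]
turn [ 0.6   0.61 -1.04  1.97  0.34  0.68 -0.74] [ 0.47  0.49 -0.86  2.06  0.3   0.49 -1.11] [ 0.2   0.39 -0.59  2.12  0.33  0.37 -1.58] [-0.15  0.35 -0.26  2.14  0.45  0.34 -2.15]
out [-0.16  0.37 -0.24  2.15  0.47  0.33 -2.17] [-0.09  0.27 -0.33  2.09  0.33  0.48 -2.03] [-0.05  0.18 -0.36  2.    0.21  0.65 -1.91]
read 0.932246203509993 -90 [-0.3   0.73 -0.    1.93  1.14  1.4  -1.1 ]
```

```bash
cat > go.py <<'E'
from kin import *
from workcell import bot
np.set_printoptions(precision=3,suppress=True,linewidth=160)
B1=np.radians(10); G=np.array([-.040,0,-.002]); F=1
def now():
    s=bot.observe(); return s,np.array(s["position"]),Rn.from_euler('xyz',s["tool_rot"]).as_matrix(),np.array(s["qpos"])
def rel(x,R,x1,R1):
    return np.r_[100*R.T@(x1-x),np.degrees(Rn.from_matrix(R.T@R1).as_rotvec())]
def show(poses,x,R,fing,chunk=10):
    """rows in chunks; each chunk relative to last pose of the one before"""
    for i in range(0,len(poses),chunk):
        c=poses[i:i+chunk]; print([[fing]+[round(float(v),2) for v in rel(x,R,*p)] for p in c]); x,R=c[-1]
def jpath(q0,q1,n): return [fk(q0+(q1-q0)*k/n)[:2] for k in range(1,n+1)]
E
python3 - <<'E'
from go import *
s,x,R,q=now(); print(s["clock"],q,fk(q)[0]-x)
x1,R1=tcp(SO+[0,0,.11],RS0,B1,F,G)
q1,e=ik(x1,R1,np.array([.33,.43,.01,1.9,0,.7,1.73])); print(q1,e,x1)
P=jpath(q,q1,26)+[(x1,R1)]*4
print("min z",min(p[0][2] for p in P))
show(P,x,R,8.5)
E
```

```text
1.8 [ 0.54   0.118 -0.146  2.081 -0.15   0.523 -1.238] [-0. -0.  0.]
[ 0.382  0.426 -0.03   2.041 -0.037  0.503  1.777] 1.6271847168003833e-05 [ 0.486 -0.234  0.151]
min z 0.15128865269276803
[[8.5, -0.15, 0.01, 0.54, 0.11, -0.55, -6.87], [8.5, -0.31, 0.01, 1.08, 0.28, -1.1, -13.74], [8.5, -0.48, 0.01, 1.63, 0.52, -1.62, -20.61], [8.5, -0.65, 0.01, 2.18, 0.81, -2.13, -27.49], [8.5, -0.83, -0.0, 2.72, 1.17, -2.62, -34.37], [8.5, -1.01, -0.01, 3.27, 1.58, -3.09, -41.25], [8.5, -1.2, -0.02, 3.81, 2.06, -3.53, -48.14], [8.5, -1.39, -0.03, 4.36, 2.59, -3.94, -55.03], [8.5, -1.59, -0.04, 4.9, 3.19, -4.31, -61.91], [8.5, -1.79, -0.05, 5.44, 3.85, -4.65, -68.8]]
[[8.5, -0.05, -0.15, 0.56, 0.55, -0.16, -6.91], [8.5, -0.09, -0.3, 1.11, 1.12, -0.25, -13.82], [8.5, -0.14, -0.47, 1.67, 1.71, -0.29, -20.74], [8.5, -0.19, -0.63, 2.22, 2.3, -0.26, -27.66], [8.5, -0.24, -0.81, 2.78, 2.91, -0.17, -34.58], [8.5, -0.29, -0.98, 3.33, 3.53, -0.02, -41.51], [8.5, -0.35, -1.17, 3.88, 4.14, 0.21, -48.44], [8.5, -0.4, -1.36, 4.43, 4.76, 0.5, -55.37], [8.5, -0.46, -1.55, 4.97, 5.38, 0.87, -62.3], [8.5, -0.51, -1.75, 5.52, 5.99, 1.3, -69.23]]
[[8.5, 0.13, -0.09, 0.56, 0.4, 0.42, -6.95], [8.5, 0.27, -0.18, 1.12, 0.75, 0.89, -13.91], [8.5, 0.41, -0.28, 1.68, 1.06, 1.4, -20.86], [8.5, 0.55, -0.38, 2.23, 1.31, 1.95, -27.82], [8.5, 0.7, -0.49, 2.79, 1.51, 2.55, -34.79], [8.5, 0.85, -0.59, 3.34, 1.66, 3.17, -41.75], [8.5, 0.85, -0.59, 3.34, 1.66, 3.17, -41.75], [8.5, 0.85, -0.59, 3.34, 1.66, 3.17, -41.75], [8.5, 0.85, -0.59, 3.34, 1.66, 3.17, -41.75], [8.5, 0.85, -0.59, 3.34, 1.66, 3.17, -41.75]]
```

Call:
servo_tool(
  plan=[
    [8.5,-0.2,0,0.6,0.2,-0.6,-7],
    [8.5,-0.4,0,1.2,0.4,-1.2,-15],
    [8.5,-0.6,0,2,0.8,-2,-23],
    [8.5,-0.8,0,2.6,1.2,-2.5,-31],
    [8.5,-1,0,3.2,1.7,-3,-39],
    [8.5,-1.3,0,4,2.4,-3.7,-47],
    [8.5,-1.5,0,4.6,3,-4.2,-55],
    [8.5,-1.7,0,5.2,3.6,-4.5,-63],
    [8.5,-1.8,0,5.4,3.8,-4.6,-69],
    [8.5,-1.8,0,5.4,3.8,-4.6,-69],
  ],
)

```text
clock: 2.8
position: [0.4864, -0.2379, 0.2438]
tool_rot: [2.829, -0.126, 1.05]
force: [0.2, -0.6, 0.5]
grip_width: 0.0848
finger_force: 0.0
```

Call:
servo_tool(
  plan=[
    [8.5,0,-0.2,0.6,0.6,0,-8],
    [8.5,-0.1,-0.3,1.2,1.2,0,-16],
    [8.5,-0.2,-0.5,2,2,0,-24],
    [8.5,-0.2,-0.7,2.6,2.6,0,-32],
    [8.5,-0.3,-1,3.2,3.4,0,-40],
    [8.5,-0.4,-1.2,3.9,4.2,0.2,-48],
    [8.5,-0.4,-1.4,4.5,4.9,0.6,-56],
    [8.5,-0.5,-1.6,5.1,5.5,1,-64],
    [8.5,-0.5,-1.7,5.5,6,1.3,-69],
    [8.5,-0.5,-1.7,5.5,6,1.3,-69],
  ],
)

```text
clock: 3.8
position: [0.4881, -0.2365, 0.1863]
tool_rot: [2.977, 0.171, 2.217]
force: [-0.7, 0.4, -0.6]
grip_width: 0.0849
finger_force: 0.0
```

Call:
servo_tool(
  plan=[
    [8.5,0.1,-0.1,0.6,0.4,0.4,-8],
    [8.5,0.3,-0.2,1.2,0.8,0.9,-16],
    [8.5,0.5,-0.3,2,1.2,1.6,-24],
    [8.5,0.6,-0.4,2.6,1.4,2.3,-32],
    [8.5,0.8,-0.6,3.3,1.7,3.2,-40],
    [8.5,0.8,-0.6,3.3,1.7,3.2,-42],
    [8.5,0.8,-0.6,3.3,1.7,3.2,-42],
  ],
)

```text
clock: 4.5
position: [0.4863, -0.2352, 0.1527]
tool_rot: [-3.141, 0.177, 2.96]
force: [0.0, -0.6, -0.1]
grip_width: 0.0852
finger_force: 0.0
```

Run:
```python
from go import *
from h import *
s,x,R,q=now(); print(s["clock"],q,x,s["tool_rot"])
x1,R1=tcp(SO+[0,0,.035],RS0,B1,F,G);x2,R2=tcp(SO,RS0,B1,F,G)
print("to +35mm",rel(x,R,x1,R1),"then down",rel(x1,R1,x2,R2),"tcp end",x2, "sim",ik(x2,R2,q))
```

```text
4.5 [ 0.893  0.5   -0.698  2.015  0.531  0.614  1.256] [ 0.486 -0.235  0.153] [-3.141  0.177  2.96 ]
to +35mm [ 1.402  0.124  7.508 -0.075  0.125 -0.096] then down [0.608 0.    3.447 0.    0.    0.   ] tcp end [ 0.486 -0.234  0.041] sim (array([ 0.704,  0.643, -0.462,  2.1  ,  0.742,  0.362,  1.052]), np.float64(6.371768661042108e-05))
```

Call:
servo_tool(
  plan=[
    [5,0.7,0.1,3.8,0,0,0],
    [5,1.4,0.1,7.5,0,0,0],
    [5,1.7,0.1,9.2,0,0,0],
    [5,2.0,0.1,10.9,0,0,0],
    [5,2.0,0.1,10.9,0,0,0],
    [2,2.0,0.1,10.9,0,0,0],
    [2,2.0,0.1,10.9,0,0,0],
    [2,2.0,0.1,10.9,0,0,0],
  ],
  force=30,
)

```text
clock: 5.3
position: [0.4861, -0.2348, 0.0428]
tool_rot: [-3.139, 0.178, 2.964]
force: [-0.1, -0.6, 0.6]
grip_width: 0.02
finger_force: 0.0
```

Run:
```python
from go import *
import cv2
s,x,R,q=now(); print(s["clock"],q,x,s["tool_rot"],s["force"],s["grip_width"])
t=bot.grab_frame("top")["frame"]; f=bot.grab_frame("side")["frame"]
c=lambda i,u,v,w,h:cv2.resize(i[v:v+h,u:u+w],(400,400),interpolation=cv2.INTER_CUBIC)
cv2.imwrite("pics/g1.png",np.hstack([c(t,400,195,100,100),c(f,320,170,90,90)]))
```

```text
5.3 [ 0.717  0.661 -0.476  2.081  0.77   0.372  1.038] [ 0.486 -0.235  0.043] [-3.139  0.178  2.964] [-0.101 -0.578  0.614] 0.01999322342886192
```

View pics/g1.png

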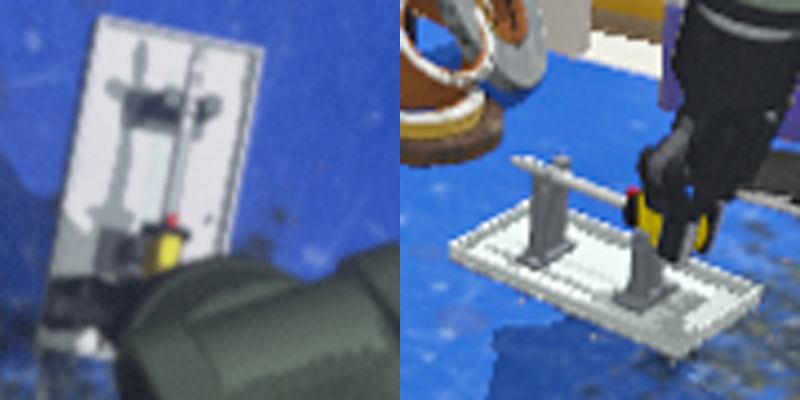

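The picture shows the fingers straddling the yellow grip just behind the saddle at 20 mm opening, with no contact. Now I close and lift a little.

Call:
servo_tool(
  plan=[
    [0.6,0,0,0,0,0,0],
    [0.6,0,0,0,0,0,0],
    [0.6,0,0,0,0,0,0],
    [0.6,0,0,0,0,0,0],
    [0.6,-0.1,0,-0.5,0,0,0],
    [0.6,-0.35,0,-2,0,0,0],
    [0.6,-1,0,-6,0,0,0],
    [0.6,-1.8,0,-10,0,0,0],
    [0.6,-2.3,0,-13,0,0,0],
    [0.6,-2.3,0,-13,0,0,0],
  ],
  force=40,
)

```text
clock: 6.4
position: [0.4869, -0.2347, 0.1778]
tool_rot: [-3.138, 0.182, 2.965]
force: [-0.3, 0.6, -1.6]
grip_width: 0.0094
finger_force: 40.8
```

```bash
cat > stick.py <<'E'
from go import *
from h import *
def red(im,roi):
    m=mask(im,(0,110,60),(8,255,255),roi)|mask(im,(170,110,60),(180,255,255),roi); return cen(m) if m.any() else None
def proj(f,X):
    return cv2.projectPoints(np.array([X],float),cv2.Rodrigues(f["R"])[0],f["t"],f["mtx"],np.array([f["k1"],0,0,0.]))[0][0,0]
E
python3 - <<'E'
from stick import *
s,x,R,q=now(); print(s["clock"],q,x,s["tool_rot"],s["force"],s["grip_width"],s["finger_force"])
t=bot.grab_frame("top"); f=bot.grab_frame("side")
RS=R@tool_in_stick(B1,F).T; o=x-.019*R[:,2]-RS@G; print("pred origin",o,"RS",RS[:,0])
for n,P in(("key",[.004,0,.0095]),("tip",[.095,0,0]),("collar",[-.003,0,0])):
    print(n,proj(t,o+RS@P),proj(f,o+RS@P))
u,v=proj(t,o+RS@[.04,0,0]);u=int(u);v=int(v); a,b=map(int,proj(f,o+RS@[.04,0,0]))
print("red seen",red(t["frame"],(u-20,v-20,40,45)),red(f["frame"],(a-35,b-30,70,60)))
c=lambda i,u,v,w:cv2.resize(i[v-w//2:v+w//2,u-w//2:u+w//2],(400,400),interpolation=cv2.INTER_CUBIC)
cv2.imwrite("pics/g2.png",np.hstack([c(t["frame"],u,v,80),c(f["frame"],a,b,80)])); print(u,v,a,b)
E
```

```text
6.4 [ 0.931  0.467 -0.745  1.996  0.496  0.663  1.289] [ 0.487 -0.235  0.178] [-3.138  0.182  2.965] [-0.278  0.605 -1.594] 0.009402549012148431 40.761552290496184
pred origin [ 0.523 -0.241  0.199] RS [ 0.984 -0.176  0.007]
key [460.796 244.26 ] [374.669 166.22 ]
tip [468.204 195.22 ] [346.827 160.499]
collar [458.703 248.468] [376.613 170.344]
red seen (np.float64(460.5), np.float64(244.0), 6) (np.float64(367.64285714285717), np.float64(155.78571428571428), 14)
462 224 363 165
```

View pics/g2.png

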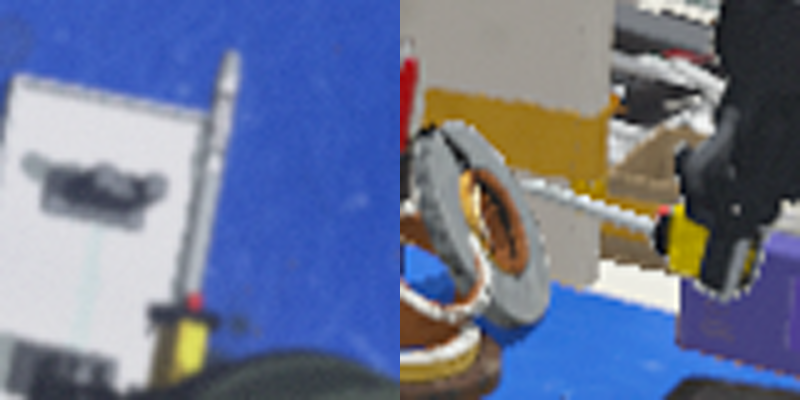

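The picture shows the stick level in the gripper and well lifted. The key is at (460.5,244) against a predicted (460.8,244.3), and the tip is at about (468,195) as predicted. Next I plan the transfer to above the tube with the key turned 90° off. There I'll rest the stick and regrip it at a steeper angle, because the q4 limit rules out a direct keyed insertion with this grip.

```bash
cat > tr.py <<'E'
from go import *
from chain import RSphi
s,x,R,q=now()
rng=np.random.default_rng(0); best=None
for ph in (70,80,90):
  x1,R1=tcp(TO+[0,0,.125],RSphi(np.radians(ph)),B1,F,G)
  for k in range(12):
    q1,e=ik(x1,R1,q+(rng.normal(0,.4,7) if k else 0),.003)
    if e>1e-3: continue
    a=q1;ok=True
    for h in(.06,.005):
        a,e=ik(*tcp(TO+[0,0,h],RSphi(np.radians(ph)),B1,F,G),a,.002); ok&=e<1e-3
    m=min(np.minimum(a-lo,hi-a).min(),np.minimum(q1-lo,hi-q1).min())
    c=np.abs(q1-q).max()-2*min(m,.2)
    if ok and (best is None or c<best[0]): best=(c,ph,q1,a,m)
print(best); c,ph,q1,a,m=best
N=24; x1,R1=tcp(TO+[0,0,.125],RSphi(np.radians(ph)),B1,F,G)
P=jpath(q,q1,N); P[-1]=(x1,R1)
T=tool_in_stick(B1,F)
for i,(p,r) in enumerate(P[::3]):
    RS=r@T.T;o=p-.019*r[:,2]-RS@G; print(i*3,"org",o,"tip",o+RS[:,0]*.095,"tcp",p)
show(P,x,R,.6)
E
python3 tr.py
```

```text
(np.float64(0.5761253832421486), 90, array([ 0.94,  1.08, -1.26,  1.74, -0.44,  1.09,  0.31]), array([ 0.89,  1.25, -1.15,  1.74, -0.34,  1.03,  0.42]), np.float64(0.2404136000340309))
0 org [ 0.53 -0.23  0.18] tip [ 0.63 -0.26  0.18] tcp [ 0.5  -0.22  0.16]
3 org [ 0.54 -0.19  0.16] tip [ 0.63 -0.22  0.15] tcp [ 0.5  -0.17  0.14]
6 org [ 0.54 -0.13  0.15] tip [ 0.62 -0.18  0.12] tcp [ 0.51 -0.11  0.14]
9 org [ 0.54 -0.08  0.14] tip [ 0.61 -0.13  0.1 ] tcp [ 0.51 -0.05  0.14]
12 org [ 0.54 -0.03  0.15] tip [ 0.6  -0.07  0.09] tcp [0.52 0.   0.16]
15 org [0.54 0.02 0.17] tip [ 0.58 -0.01  0.09] tcp [0.52 0.05 0.19]
18 org [0.54 0.07 0.2 ] tip [0.56 0.04 0.11] tcp [0.52 0.1  0.23]
21 org [0.53 0.1  0.24] tip [0.54 0.09 0.15] tcp [0.52 0.13 0.28]
[[0.6, -0.84, 1.17, 1.54, -2.52, 1.56, 3.44], [0.6, -0.65, 3.03, 2.16, -5.02, 3.28, 6.86], [0.6, -0.44, 4.92, 2.67, -7.48, 5.15, 10.23], [0.6, -0.21, 6.85, 3.07, -9.9, 7.18, 13.57], [0.6, 0.01, 8.79, 3.36, -12.28, 9.36, 16.86], [0.6, 0.24, 10.75, 3.52, -14.61, 11.7, 20.1], [0.6, 0.47, 12.71, 3.56, -16.89, 14.19, 23.29], [0.6, 0.68, 14.66, 3.47, -19.11, 16.83, 26.41], [0.6, 0.89, 16.61, 3.26, -21.26, 19.63, 29.46], [0.6, 1.08, 18.53, 2.91, -23.36, 22.57, 32.43]]
[[0.6, 1.17, 1.48, 0.53, -1.77, 2.99, 3.15], [0.6, 2.36, 2.97, 0.92, -3.42, 6.1, 6.27], [0.6, 3.56, 4.47, 1.18, -4.95, 9.32, 9.34], [0.6, 4.77, 5.98, 1.29, -6.35, 12.66, 12.36], [0.6, 5.97, 7.48, 1.25, -7.63, 16.12, 15.33], [0.6, 7.16, 8.98, 1.06, -8.78, 19.67, 18.23], [0.6, 8.33, 10.46, 0.73, -9.8, 23.34, 21.07], [0.6, 9.46, 11.92, 0.24, -10.69, 27.1, 23.84], [0.6, 10.56, 13.34, -0.4, -11.43, 30.96, 26.52], [0.6, 11.6, 14.73, -1.18, -12.04, 34.91, 29.11]]
[[0.6, 1.77, 0.68, 0.18, -0.3, 3.84, 2.8], [0.6, 3.55, 1.36, 0.2, -0.43, 7.73, 5.56], [0.6, 5.33, 2.04, 0.05, -0.4, 11.65, 8.27], [0.6, 7.1, 2.7, -0.27, -0.19, 15.61, 10.92]]
```

```bash
cat > tr2.py <<'E'
from go import *
from chain import RSphi
s,x,R,q=now(); ph=np.radians(90); T=tool_in_stick(B1,F)
RSa=R@T.T; oa=x-.019*R[:,2]-RSa@G; RSb=RSphi(ph); ob=TO+[0,0,.125]
sl=Slerp([0,1],Rn.from_matrix([RSa,RSb])); N=20; P=[]
print("angle",np.degrees(Rn.from_matrix(RSa.T@RSb).magnitude()))
for k in range(1,N+1):
    t=k/N; o=oa+(ob-oa)*t; o[2]+= .09*np.sin(np.pi*t)
    RS=sl(t).as_matrix(); p,r=tcp(o,RS,B1,F,G); q,e=ik(p,r,q,.002); P.append((p,r))
    if k%3==0 or k==N: print(k,"e %.4f"%e,q,"org",o,"tip z %.3f"%(o+RS[:,0]*.095)[2])
show(P,x,R,.6)
E
python3 tr2.py
```

```text
angle 108.57922963260326
3 e 0.0000 [ 0.92  0.44 -0.83  1.85  0.23  1.01  1.26] org [ 0.52 -0.19  0.25] tip z 0.228
6 e 0.0000 [ 0.87  0.48 -0.84  1.69  0.05  1.29  1.13] org [ 0.52 -0.13  0.29] tip z 0.252
9 e 0.0000 [ 0.82  0.54 -0.84  1.58 -0.12  1.45  0.96] org [ 0.53 -0.08  0.32] tip z 0.261
12 e 0.0000 [ 0.78  0.61 -0.84  1.55 -0.29  1.5   0.8 ] org [ 0.53 -0.02  0.33] tip z 0.253
15 e 0.0000 [ 0.76  0.7  -0.84  1.59 -0.47  1.46  0.68] org [0.53 0.03 0.32] tip z 0.232
18 e 0.0000 [ 0.75  0.8  -0.85  1.67 -0.65  1.34  0.62] org [0.53 0.08 0.29] tip z 0.201
20 e 0.0000 [ 0.75  0.88 -0.86  1.74 -0.77  1.25  0.63] org [0.53 0.12 0.28] tip z 0.180
[[0.6, 0.02, 2.04, -2.11, -2.16, 3.92, 3.07], [0.6, 0.01, 4.07, -4.2, -4.31, 7.84, 6.15], [0.6, -0.03, 6.09, -6.23, -6.47, 11.76, 9.22], [0.6, -0.08, 8.1, -8.18, -8.62, 15.69, 12.3], [0.6, -0.14, 10.1, -10.0, -10.78, 19.61, 15.37], [0.6, -0.2, 12.08, -11.67, -12.93, 23.53, 18.44], [0.6, -0.27, 14.05, -13.16, -15.09, 27.45, 21.52], [0.6, -0.33, 15.99, -14.46, -17.25, 31.37, 24.59], [0.6, -0.39, 17.92, -15.54, -19.4, 35.29, 27.67], [0.6, -0.44, 19.82, -16.4, -21.56, 39.21, 30.74]]
[[0.6, 1.05, 1.62, 0.46, -2.16, 3.92, 3.07], [0.6, 1.94, 3.18, 1.08, -4.31, 7.84, 6.15], [0.6, 2.68, 4.68, 1.85, -6.47, 11.76, 9.22], [0.6, 3.28, 6.11, 2.77, -8.62, 15.69, 12.3], [0.6, 3.74, 7.49, 3.83, -10.78, 19.61, 15.37], [0.6, 4.08, 8.81, 5.01, -12.93, 23.53, 18.44], [0.6, 4.32, 10.08, 6.29, -15.09, 27.45, 21.52], [0.6, 4.48, 11.31, 7.66, -17.25, 31.37, 24.59], [0.6, 4.56, 12.5, 9.09, -19.4, 35.29, 27.67], [0.6, 4.6, 13.66, 10.55, -21.56, 39.21, 30.74]]
```

Smooth and feasible.

Call:
servo_tool(
  plan=[
    [0.6,0,2,-2.1,-2.2,3.9,3.1],
    [0.6,0,4.1,-4.2,-4.3,7.8,6.2],
    [0.6,0,6.1,-6.2,-6.5,11.8,9.2],
    [0.6,-0.1,8.1,-8.2,-8.6,15.7,12.3],
    [0.6,-0.1,10.1,-10,-10.8,19.6,15.4],
    [0.6,-0.2,12.1,-11.7,-12.9,23.5,18.4],
    [0.6,-0.3,14,-13.2,-15.1,27.5,21.5],
    [0.6,-0.3,16,-14.5,-17.2,31.4,24.6],
    [0.6,-0.4,17.9,-15.5,-19.4,35.3,27.7],
    [0.6,-0.4,19.8,-16.4,-21.6,39.2,30.7],
  ],
)

```text
clock: 7.5
position: [0.496, -0.0336, 0.335]
tool_rot: [2.836, -0.593, 2.541]
force: [0.0, 0.7, -0.2]
grip_width: 0.0096
finger_force: 40.7
```

Call:
servo_tool(
  plan=[
    [0.6,1,1.6,0.5,-2.2,3.9,3.1],
    [0.6,1.9,3.2,1.1,-4.3,7.8,6.2],
    [0.6,2.7,4.7,1.8,-6.5,11.8,9.2],
    [0.6,3.3,6.1,2.8,-8.6,15.7,12.3],
    [0.6,3.7,7.5,3.8,-10.8,19.6,15.4],
    [0.6,4.1,8.8,5,-12.9,23.5,18.4],
    [0.6,4.3,10.1,6.3,-15.1,27.5,21.5],
    [0.6,4.5,11.3,7.7,-17.2,31.4,24.6],
    [0.6,4.6,12.5,9.1,-19.4,35.3,27.7],
    [0.6,4.6,13.6,10.5,-21.6,39.2,30.7],
  ],
)

```text
clock: 8.5
position: [0.5279, 0.1397, 0.3102]
tool_rot: [-3.123, -1.4, 1.752]
force: [-0.2, 0.5, -1.7]
grip_width: 0.0095
finger_force: 40.8
```

```bash
cat > see.py <<'E'
from stick import *
from chain import RSphi
import sys
def see(name,b,g,ph):
    s,x,R,q=now(); print(s["clock"],q,x,s["force"],s["grip_width"])
    T=tool_in_stick(b,F); RS=R@T.T; o=x-.019*R[:,2]-RS@g
    print("org",o,"xaxis",RS[:,0],"tip",o+.095*RS[:,0],"off TO mm",1000*(o-TO),"key az",np.degrees(np.arctan2(RS[1,2],RS[0,2])))
    t=bot.grab_frame("top"); f=bot.grab_frame("side")
    for n,P in(("tip",[.095,0,0]),("org",[0,0,0])): print(n,proj(t,o+RS@P),proj(f,o+RS@P))
    print("TO",proj(t,TO),proj(f,TO))
    a,c=map(int,proj(f,TO)); u,v=map(int,proj(t,TO))
    k=lambda i,u,v,w:cv2.resize(i[v-w//2:v+w//2,u-w//2:u+w//2],(400,400),interpolation=cv2.INTER_CUBIC)
    cv2.imwrite(f"pics/{name}.png",np.hstack([k(t["frame"],u,v,60),k(f["frame"],a,c-15,80)])); print("crop: top",u-30,v-30,"/6.67 side",a-40,c-55,"/5")
    return s,x,R,q,t,f
E
python3 - <<'E'
from see import *
see("t1",B1,G,90)
E
```

```text
8.5 [ 0.74  0.92 -0.85  1.71 -0.75  1.25  0.62] [0.53 0.14 0.31] [-0.17  0.48 -1.73] 0.009498902320233663
org [0.53 0.12 0.27] xaxis [-0.  0. -1.] tip [0.53 0.12 0.18] off TO mm [ -1.09   0.51 123.43] key az -78.53203845367936
tip [258.39 238.79] [297.54 236.11]
org [252.51 233.57] [296.97 194.42]
TO [260.44 239.34] [297.31 247.42]
crop: top 230 209 /6.67 side 257 192 /5
```

View pics/t1.png

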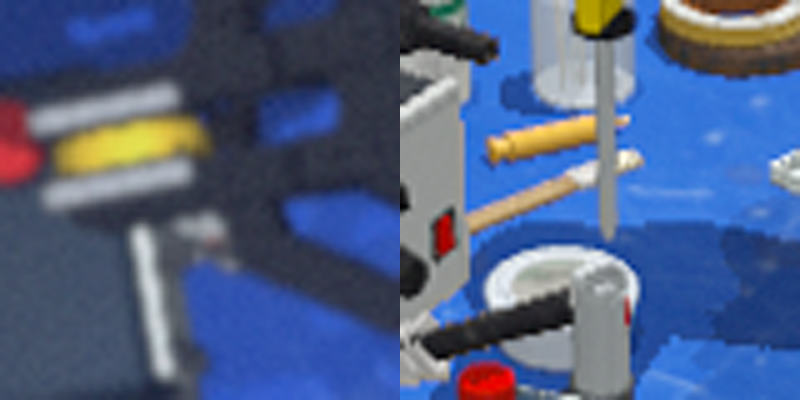

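The side crop shows the tip at about (298.6,239.6) and the rim centre at (297.6,248.4), so the rod is above the mouth but drawn about 3 px lower than predicted. The arm may still have been settling, so I'll measure again at rest.

```bash
cat > rod.py <<'E'
from see import *
def rod(f,u0,v0,v1,w=14):
    hsv=cv2.cvtColor(f["frame"],cv2.COLOR_BGR2HSV); out=[]
    for v in range(v0,v1):
        r=hsv[v,u0-w:u0+w]; m=(r[:,1]<90)&(r[:,2]>80); 
        if m.any(): out.append((v,u0-w+np.nonzero(m)[0].mean(),m.sum()))
    return np.array(out)
E
python3 - <<'E'
from rod import *
s,x,R,q=now(); print(s["clock"],s["qd"],x)
T=tool_in_stick(B1,F); RS=R@T.T; o=x-.019*R[:,2]-RS@G
f=bot.grab_frame("side"); print(np.round(rod(f,298,196,243,8),1)[::3]); print(rod(f,298,232,262,8))
print("off",1000*(o-TO),"tip",proj(f,o+.095*RS[:,0]),"org",proj(f,o),"TO",proj(f,TO)); print("mm per px: x,y,z",[proj(f,TO+d)-proj(f,TO) for d in np.eye(3)*.01])
E
```

```text
8.6 [ 0.01 -0.07 -0.01 -0.07  0.06  0.07 -0.  ] [0.53 0.14 0.31]
[[196.  290.5   2. ]
 [199.  296.5  14. ]
 [202.  296.5  14. ]
 [205.  296.5  14. ]
 [208.  296.5  14. ]
 [211.  295.5  12. ]
 [214.  297.5   4. ]
 [217.  298.5   4. ]
 [220.  296.5   6. ]
 [223.  300.5   8. ]
 [226.  295.5  12. ]
 [229.  296.    8. ]
 [232.  298.5   4. ]
 [235.  298.5   4. ]
 [238.  298.5   2. ]]
[[232.   298.5    4.  ]
 [233.   298.5    4.  ]
 [234.   298.5    4.  ]
 [235.   298.5    4.  ]
 [236.   298.     3.  ]
 [237.   298.5    2.  ]
 [238.   298.5    2.  ]
 [241.   291.5    4.  ]
 [242.   293.5    8.  ]
 [243.   294.5   10.  ]
 [244.   295.5   12.  ]
 [245.   296.    13.  ]
 [246.   296.5   14.  ]
 [247.   296.5   14.  ]
 [248.   297.    15.  ]
 [249.   297.    15.  ]
 [250.   297.5   14.  ]
 [251.   297.5   14.  ]
 [252.   296.58  12.  ]
 [253.   296.58  12.  ]
 [254.   297.09  11.  ]
 [255.   296.5   10.  ]
 [256.   296.5   10.  ]
 [257.   296.    13.  ]
 [258.   296.    13.  ]
 [259.   296.    13.  ]
 [260.   296.    13.  ]
 [261.   296.    13.  ]]
off [ -2.45   0.62 122.03] tip [298.16 236.95] org [297.53 195.25] TO [297.31 247.42]
mm per px: x,y,z [array([-3.99, -1.33]), array([-2.61,  2.17]), array([-0.05, -4.06])]
```

```bash
sed -i 's/TO=np.array(\[.533,.119,.15\])/TO=np.array([.5352,.1195,.15])/' kin.py
cat > tgt.py <<'E'
from rod import *
def tgt(hs,b,g,ph,off=(0,0)):
    s,x,R,q=now(); print(s["clock"],q,"F",np.array(s["force"]),s["grip_width"],s["finger_force"])
    T=tool_in_stick(b,F); RS=R@T.T; o=x-.019*R[:,2]-RS@g; print("now off mm",1000*(o-TO),"xaxis",RS[:,0],"key az",np.degrees(np.arctan2(RS[1,2],RS[0,2])))
    for h in hs: print(h,rel(x,R,*tcp(TO+[off[0],off[1],h],RSphi(np.radians(ph)),b,g=g,f=F)))
E
python3 -c "
from tgt import *
tgt([.115,.075,.04,.005],B1,G,90)"
```

```text
8.65 [ 0.74  0.92 -0.85  1.71 -0.74  1.26  0.62] F [ 0.14 -0.91  0.28] 0.009438204271171986 40.73547873835196
now off mm [ -3.82  -0.72 123.47] xaxis [-0.  0. -1.] key az -78.33478707835695
0.115 [-0.84  0.39  0.15 -0.18 -0.14 -0.06]
0.075 [-4.78  0.4   0.83 -0.18 -0.14 -0.06]
0.04 [-8.23  0.4   1.43 -0.18 -0.14 -0.06]
0.005 [-11.68   0.41   2.03  -0.18  -0.14  -0.06]
```

Call:
servo_tool(
  plan=[
    [0.6,-0.8,0.4,0.1,0,0,0],
    [0.6,-0.8,0.4,0.1,0,0,0],
    [0.6,-0.8,0.4,0.1,0,0,0],
    [0.6,-1.5,0.4,0.3,0,0,0],
    [0.6,-2.3,0.4,0.4,0,0,0],
    [0.6,-3,0.4,0.5,0,0,0],
    [0.6,-3,0.4,0.5,0,0,0],
    [0.6,-3,0.4,0.5,0,0,0],
  ],
)

```text
clock: 9.45
position: [0.5321, 0.1395, 0.2813]
tool_rot: [3.136, -1.398, 1.778]
force: [-0.0, 0.2, -0.1]
grip_width: 0.0096
finger_force: 40.8
```

```bash
python3 -c "
from tgt import *
tgt([.075,.04,.005],B1,G,90)
f=bot.grab_frame('side'); print(np.round(rod(f,298,228,262,9),1))"
```

```text
9.45 [ 0.72  0.96 -0.84  1.7  -0.72  1.23  0.65] F [-0.01  0.2  -0.05] 0.00956048957250022 40.770814767165575
now off mm [ 1.09 -0.24 94.53] xaxis [ 0.  0. -1.] key az -78.44227043270764
0.075 [-1.92 -0.1   0.39 -0.05 -0.11  0.07]
0.04 [-5.37 -0.1   0.99 -0.05 -0.11  0.07]
0.005 [-8.81 -0.1   1.59 -0.05 -0.11  0.07]
[[228.  294.    7. ]
 [229.  294.5   6. ]
 [230.  294.8   4. ]
 [231.  294.2   4. ]
 [232.  296.    3. ]
 [233.  296.    3. ]
 [234.  296.    3. ]
 [235.  296.    3. ]
 [236.  295.5   4. ]
 [237.  296.    3. ]
 [238.  295.5   4. ]
 [239.  295.5   4. ]
 [240.  296.    3. ]
 [241.  293.    9. ]
 [242.  293.    9. ]
 [243.  294.   11. ]
 [244.  295.   13. ]
 [245.  295.5  14. ]
 [246.  296.   15. ]
 [247.  296.   15. ]
 [248.  296.5  16. ]
 [249.  296.5  16. ]
 [250.  297.5  14. ]
 [251.  297.5  14. ]
 [252.  296.6  12. ]
 [253.  296.6  12. ]
 [254.  297.1  11. ]
 [255.  296.5  10. ]
 [256.  296.5  10. ]
 [257.  295.5  14. ]
 [258.  295.5  14. ]
 [259.  295.5  14. ]
 [260.  295.5  14. ]
 [261.  295.5  14. ]]
```

Call:
servo_tool(
  plan=[
    [0.6,-0.3,-0.1,0,0,0,0],
    [0.6,-0.8,-0.1,0.2,0,0,0],
    [0.6,-1.4,-0.1,0.3,0,0,0],
    [0.6,-1.9,-0.1,0.4,0,0,0],
    [0.6,-2.4,-0.1,0.5,0,0,0],
    [0.6,-2.4,-0.1,0.5,0,0,0],
  ],
)

```text
clock: 10.1
position: [0.531, 0.1398, 0.2559]
tool_rot: [3.138, -1.397, 1.775]
force: [1.1, -2.9, -3.1]
grip_width: 0.0095
finger_force: 41.3
```

```bash
python3 -c "
from tgt import *
tgt([.075,.04,.005],B1,G,90)
s=bot.observe();print(s['moment'])"
```

```text
10.1 [ 0.72  1.   -0.82  1.71 -0.71  1.21  0.68] F [ 1.12 -2.93 -3.05] 0.009496031636608303 41.27778362802928
now off mm [ 0.    0.09 69.18] xaxis [ 0.  0. -1.] key az -78.46846974262694
0.075 [ 0.57  0.   -0.1  -0.03 -0.07  0.04]
0.04 [-2.88 -0.    0.5  -0.03 -0.07  0.04]
0.005 [-6.33 -0.    1.1  -0.03 -0.07  0.04]
[-2.1  -0.5  -0.12]
```

Call:
servo_tool(
  plan=[
    [0.6,0,0,-0.07,0,0,0],
    [0.6,0,0,-0.07,0,0,0],
    [0.6,-0.5,0,0.02,0,0,0],
    [0.6,-1,0,0.1,0,0,0],
    [0.6,-1,0,0.1,0,0,0],
    [0.6,-1,0,0.1,0,0,0],
  ],
)

```text
clock: 10.7
position: [0.5311, 0.1394, 0.2466]
tool_rot: [3.136, -1.398, 1.778]
force: [0.3, -1.1, -1.6]
grip_width: 0.0095
finger_force: 41.0
```

```bash
python3 -c "
from tgt import *
tgt([.04,.005],B1,G,90)
s=bot.observe();print(s['moment'])"
```

```text
10.7 [ 0.71  1.02 -0.82  1.71 -0.7   1.21  0.69] F [ 0.32 -1.13 -1.58] 0.009498620256233367 40.964520394045394
now off mm [ 0.08 -0.35 59.9 ] xaxis [ 0.  0. -1.] key az -78.43767342830645
0.04 [-1.96  0.    0.38 -0.05 -0.09  0.07]
0.005 [-5.4  -0.    0.99 -0.05 -0.09  0.07]
[-1.53 -0.34 -0.05]
```

Call:
servo_tool(
  plan=[
    [0.6,-0.5,0,0.03,0,0,0],
    [0.6,-1.2,0,0.15,0,0,0],
    [0.6,-2,0,0.29,0,0,0],
    [0.6,-2.8,0,0.43,0,0,0],
    [0.6,-3.5,0,0.55,0,0,0],
    [0.6,-4.2,0,0.68,0,0,0],
    [0.6,-4.8,0,0.79,0,0,0],
    [0.6,-4.8,0,0.79,0,0,0],
  ],
)

```text
clock: 11.5
position: [0.5312, 0.1389, 0.1974]
tool_rot: [3.139, -1.398, 1.775]
force: [-0.1, 0.6, -0.5]
grip_width: 0.0096
finger_force: 40.8
```

```bash
python3 -c "
from tgt import *
tgt([.005,.003],B1,G,90)
s=bot.observe();print(s['moment'])"
```

```text
11.5 [ 0.7   1.09 -0.79  1.7  -0.67  1.17  0.74] F [-0.13  0.63 -0.51] 0.009561389869136227 40.80991194801754
now off mm [ 0.12 -0.84 10.66] xaxis [-0.  0. -1.] key az -78.44486793718355
0.005 [-0.55  0.01  0.19 -0.05 -0.11  0.03]
0.003 [-0.74  0.01  0.22 -0.05 -0.11  0.03]
[-1.11 -0.23 -0.05]
```

Call:
servo_tool(
  plan=[
    [0.6,-0.2,0,0.03,0,0,0],
    [0.6,-0.35,0,0.06,0,0,0],
    [0.6,-0.5,0,0.09,0,0,0],
    [0.6,-0.6,0,0.1,0,0,0],
    [0.6,-0.6,0,0.1,0,0,0],
  ],
)

```text
clock: 12.0
position: [0.5315, 0.139, 0.1936]
tool_rot: [3.128, -1.4, 1.786]
force: [-1.3, -3.5, 12.1]
grip_width: 0.0092
finger_force: 41.8
```

```bash
python3 -c "
from tgt import *
tgt([.005,.003],B1,G,90)
s=bot.observe();print(s['moment'])"
```

```text
12.0 [ 0.7   1.1  -0.79  1.7  -0.67  1.17  0.75] F [-1.34 -3.55 12.11] 0.00920894075971018 41.7690053388651
now off mm [ 0.48 -0.62  6.81] xaxis [ 0.  0. -1.] key az -78.41665297572354
0.005 [-0.17 -0.02  0.11 -0.06 -0.2   0.14]
0.003 [-0.37 -0.02  0.15 -0.06 -0.2   0.14]
[0.94 0.36 0.34]
```

```bash
sed -i 's/TO=np.array(\[.5352,.1195,.15\])/TO=np.array([.5355,.1188,.1518])/' kin.py
cat >> go.py <<'E'
B2=np.radians(68); G2=np.array([-.034,0,0])
E
python3 - <<'E'
from tgt import *
s,x,R,q=now()
P=[]
for k in range(1,10):
    t=k/9; P.append(tcp(TO+[0,0,.005],RSphi(np.pi/2),B1+(B2-B1)*t,F,G+(G2-G)*t)); q,e=ik(*P[-1],q,.002); print("%.4f"%e,q)
show(P,x,R,4)
for d in(75,60,45,30,15,0):
    q,e=ik(*tcp(TO+[0,0,.006],RSphi(np.radians(d)),B2,F,G2),q,.002); print(d,"%.4f"%e,q)
for h in (0,.06,.12):
    q,e=ik(*tcp(TO+[0,0,h],RS1,B2,F,G2),q,.002); print(h,"%.4f"%e,q)
E
```

```text
0.0000 [ 0.68  0.99 -0.78  1.75 -0.66  1.11  0.71]
0.0000 [ 0.65  0.92 -0.75  1.77 -0.63  1.07  0.67]
0.0000 [ 0.62  0.85 -0.72  1.78 -0.6   1.03  0.63]
0.0000 [ 0.57  0.79 -0.69  1.8  -0.56  0.98  0.58]
0.0000 [ 0.52  0.73 -0.65  1.81 -0.51  0.94  0.52]
0.0000 [ 0.45  0.67 -0.61  1.83 -0.46  0.9   0.45]
0.0000 [ 0.38  0.62 -0.56  1.84 -0.39  0.87  0.37]
0.0000 [ 0.3   0.57 -0.5   1.85 -0.31  0.84  0.28]
0.0000 [ 0.2   0.53 -0.44  1.85 -0.23  0.82  0.17]
[[4, -0.29, -0.01, -0.01, -0.05, -6.65, 0.14], [4, -0.57, -0.01, -0.06, -0.04, -13.09, 0.15], [4, -0.84, -0.01, -0.13, -0.04, -19.54, 0.15], [4, -1.11, -0.01, -0.22, -0.03, -25.98, 0.15], [4, -1.37, -0.01, -0.34, -0.02, -32.42, 0.15], [4, -1.61, -0.01, -0.47, -0.01, -38.87, 0.16], [4, -1.84, -0.01, -0.63, -0.0, -45.31, 0.16], [4, -2.05, -0.01, -0.8, 0.01, -51.76, 0.16], [4, -2.24, -0.01, -0.98, 0.02, -58.2, 0.16]]
75 0.0000 [ 0.17  0.49 -0.39  1.93 -0.31  0.69 -0.  ]
60 0.0000 [ 0.12  0.44 -0.33  2.   -0.37  0.56 -0.19]
45 0.0000 [ 0.02  0.4  -0.24  2.07 -0.42  0.44 -0.42]
30 0.0000 [-0.15  0.37 -0.1   2.12 -0.44  0.34 -0.69]
15 0.0000 [-0.39  0.37  0.13  2.15 -0.44  0.27 -0.99]
0 0.0000 [-0.68  0.4   0.41  2.16 -0.44  0.25 -1.29]
0 0.0000 [-0.67  0.41  0.39  2.17 -0.45  0.23 -1.28]
0.06 0.0000 [-0.8   0.32  0.55  2.11 -0.33  0.39 -1.4 ]
0.12 0.0000 [-0.9   0.24  0.64  2.03 -0.2   0.55 -1.51]
```

Call:
servo_tool(
  plan=[
    [0.6,0.1,0,0,0,0,0],
    [4,0.1,0,0,0,0,0],
    [4,0.1,0,0,0,0,0],
    [4,0.1,0,0,0,0,0],
    [4,0.1,0,0,0,0,0],
    [4,-0.2,0,0,0,-7,0],
    [4,-0.6,0,-0.1,0,-15,0],
    [4,-0.9,0,-0.2,0,-23,0],
    [4,-1.2,0,-0.3,0,-31,0],
    [4,-1.5,0,-0.4,0,-38,0],
  ],
)

```text
clock: 13.0
position: [0.5332, 0.1322, 0.1789]
tool_rot: [3.137, -0.729, 1.775]
force: [-0.8, 0.3, -1.2]
grip_width: 0.0398
finger_force: 0.0
```

Run:
```python
from tgt import *
s,x,R,q=now(); print(s["clock"],q,s["force"],s["grip_width"])
print(rel(x,R,*tcp(TO+[0,0,.005],RSphi(np.pi/2),B2,F,G2)))
f=bot.grab_frame("side"); t=bot.grab_frame("top")
k=lambda i,u,v,w:cv2.resize(i[v-w//2:v+w//2,u-w//2:u+w//2],(400,400),interpolation=cv2.INTER_CUBIC)
cv2.imwrite("pics/r1.png",np.hstack([k(t["frame"],262,236,60),k(f["frame"],297,232,60)]))
```

```text
13.0 [ 0.45  0.69 -0.6   1.8  -0.45  0.91  0.46] [-0.83  0.29 -1.16] 0.03977022996621606
[ -0.86  -0.04  -0.     0.16 -19.76   0.12]
```

View pics/r1.png

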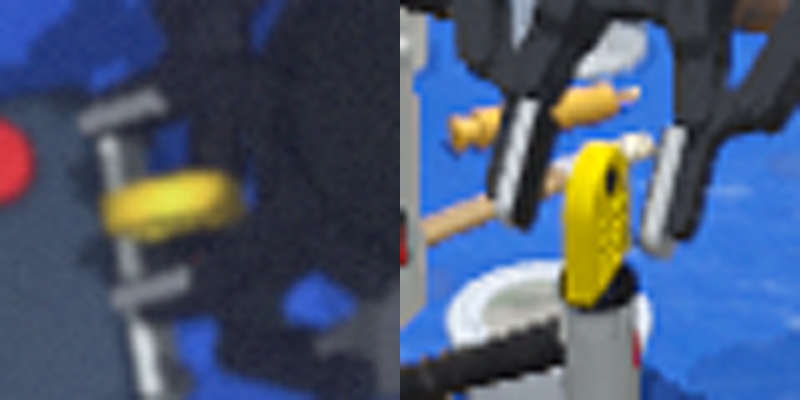

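The stick stands upright in the tube with the grip between the open fingers and parallel to them. Now I finish the tilt and close.

Call:
servo_tool(
  plan=[
    [4,-0.35,0,0,0,-7,0],
    [4,-0.7,0,0,0,-15,0],
    [4,-0.9,0,0,0,-20,0],
    [4,-0.9,0,0,0,-20,0],
    [0.6,-0.9,0,0,0,-20,0],
    [0.6,-0.9,0,0,0,-20,0],
    [0.6,-0.9,0,0,0,-20,0],
    [0.6,-0.9,0,0,0,-20,0],
    [0.6,-0.9,0,0,0,-20,0],
  ],
  force=40,
)

```text
clock: 14.0
position: [0.534, 0.1252, 0.1716]
tool_rot: [3.141, -0.386, 1.772]
force: [0.4, -0.4, -0.5]
grip_width: 0.0093
finger_force: 41.2
```

Run:
```python
from tgt import *
tgt([.005,.0065],B2,G2,90)
s,x,R,q=now(); print(s["moment"])
# rows: lift 1.5mm then turn about stick axis 90->0
P=[tcp(TO+[0,0,.0075],RSphi(np.radians(d)),B2,F,G2) for d in np.r_[90,np.linspace(90,0,16)[1:]]]
for p in P: q,e=ik(*p,q,.002)
print(q,e); show(P,x,R,.6,8)
```

```text
14.0 [ 0.19  0.55 -0.43  1.84 -0.23  0.82  0.19] F [ 0.35 -0.43 -0.49] 0.009319321461803571 41.24841883778572
now off mm [-0.05 -0.49  3.44] xaxis [ 0.  0. -1.] key az -78.50479136902588
0.005 [ 0.11  0.02 -0.12  0.03 -0.12  0.01]
0.0065 [ 0.16  0.02 -0.26  0.03 -0.12  0.01]
[-0.85 -0.1   0.05]
[-0.68  0.39  0.4   2.16 -0.42  0.25 -1.31] 1.1408422478882455e-05
[[0.6, 0.2, 0.02, -0.36, 0.03, -0.12, 0.01], [0.6, 0.2, 0.09, -0.36, -2.22, -0.12, 5.57], [0.6, 0.19, 0.16, -0.36, -4.47, -0.12, 11.13], [0.6, 0.17, 0.24, -0.37, -6.73, -0.12, 16.69], [0.6, 0.14, 0.31, -0.38, -8.98, -0.12, 22.25], [0.6, 0.11, 0.37, -0.39, -11.23, -0.12, 27.81], [0.6, 0.07, 0.43, -0.41, -13.49, -0.12, 33.37], [0.6, 0.03, 0.49, -0.42, -15.74, -0.12, 38.93]]
[[0.6, -0.0, 0.07, -0.0, -2.25, 0.0, 5.56], [0.6, -0.01, 0.15, -0.01, -4.5, 0.0, 11.13], [0.6, -0.03, 0.22, -0.01, -6.74, 0.0, 16.69], [0.6, -0.06, 0.29, -0.02, -8.99, 0.0, 22.25], [0.6, -0.09, 0.36, -0.04, -11.24, 0.0, 27.82], [0.6, -0.13, 0.42, -0.05, -13.49, 0.0, 33.38], [0.6, -0.17, 0.48, -0.07, -15.73, 0.0, 38.94], [0.6, -0.22, 0.53, -0.09, -17.98, 0.0, 44.5]]
```

```bash
sed -i 's/G2=np.array(\[-.034,0,0\])/G2=np.array([-.0324,0,0])/' go.py
python3 - <<'E'
from tgt import *
tgt([.005],B2,G2,90)
s,x,R,q=now()
P=[tcp(TO+[0,0,.007],RSphi(np.radians(d)),B2,F,G2) for d in np.r_[90,np.linspace(90,0,18)[1:]]]
show(P,x,R,.6,9)
E
```

```text
14.0 [ 0.19  0.55 -0.43  1.84 -0.23  0.82  0.19] F [ 0.35 -0.43 -0.49] 0.009319321461803571 41.24841883778572
now off mm [-0.05 -0.5   5.04] xaxis [ 0.  0. -1.] key az -78.50479136902588
0.005 [ 0.05  0.02  0.02  0.03 -0.12  0.01]
[[0.6, 0.12, 0.02, -0.16, 0.03, -0.12, 0.01], [0.6, 0.12, 0.08, -0.16, -1.96, -0.12, 4.91], [0.6, 0.11, 0.15, -0.17, -3.94, -0.12, 9.82], [0.6, 0.1, 0.21, -0.17, -5.93, -0.12, 14.73], [0.6, 0.08, 0.27, -0.18, -7.92, -0.12, 19.63], [0.6, 0.05, 0.33, -0.19, -9.91, -0.12, 24.54], [0.6, 0.02, 0.39, -0.2, -11.9, -0.12, 29.45], [0.6, -0.01, 0.44, -0.22, -13.89, -0.12, 34.35], [0.6, -0.05, 0.5, -0.23, -15.87, -0.12, 39.26]]
[[0.6, -0.0, 0.07, -0.0, -1.98, -0.0, 4.91], [0.6, -0.01, 0.13, -0.0, -3.97, 0.0, 9.82], [0.6, -0.03, 0.19, -0.01, -5.95, 0.0, 14.73], [0.6, -0.04, 0.26, -0.02, -7.93, 0.0, 19.63], [0.6, -0.07, 0.32, -0.03, -9.92, 0.0, 24.54], [0.6, -0.1, 0.37, -0.04, -11.9, -0.0, 29.45], [0.6, -0.13, 0.43, -0.05, -13.88, 0.0, 34.36], [0.6, -0.17, 0.48, -0.07, -15.87, 0.0, 39.27], [0.6, -0.22, 0.53, -0.09, -17.85, -0.0, 44.18]]
```

Call:
servo_tool(
  plan=[
    [0.6,0.12,0.02,-0.16,0,0,0],
    [0.6,0.12,0.08,-0.16,-2,-0.1,4.9],
    [0.6,0.11,0.15,-0.17,-3.9,-0.1,9.8],
    [0.6,0.1,0.21,-0.17,-5.9,-0.1,14.7],
    [0.6,0.08,0.27,-0.18,-7.9,-0.1,19.6],
    [0.6,0.05,0.33,-0.19,-9.9,-0.1,24.5],
    [0.6,0.02,0.39,-0.2,-11.9,-0.1,29.4],
    [0.6,-0.01,0.44,-0.22,-13.9,-0.1,34.3],
    [0.6,-0.05,0.5,-0.23,-15.9,-0.1,39.3],
  ],
)

```text
clock: 14.9
position: [0.5387, 0.125, 0.1739]
tool_rot: [3.141, -0.384, 1.028]
force: [-2.9, -4.4, -1.4]
grip_width: 0.0099
finger_force: 41.6
```

```bash
cat > st.py <<'E'
from tgt import *
import sys
tgt([float(a) for a in sys.argv[2:]],B2,G2,float(sys.argv[1])); print(np.array(bot.observe()["moment"]))
E
python3 st.py 45 .007
```

```text
14.9 [ 0.04  0.42 -0.26  2.05 -0.41  0.46 -0.38] F [-2.93 -4.41 -1.45] 0.00986572914270538 41.5723679959774
now off mm [-0.49  0.08  7.28] xaxis [ 0. -0. -1.] key az -121.08022199350565
0.007 [ 0.01  0.08  0.03 -0.9   0.01  2.25]
[-1.39  1.1   0.08]
```

Call:
servo_tool(
  plan=[
    [0.6,0,0.07,0,-2,0,4.9],
    [0.6,-0.01,0.13,0,-4,0,9.8],
    [0.6,-0.03,0.19,-0.01,-6,0,14.7],
    [0.6,-0.04,0.26,-0.02,-7.9,0,19.6],
    [0.6,-0.07,0.32,-0.03,-9.9,0,24.5],
    [0.6,-0.1,0.37,-0.04,-11.9,0,29.4],
    [0.6,-0.13,0.43,-0.05,-13.9,0,34.4],
    [0.6,-0.17,0.48,-0.07,-15.9,0,39.3],
    [0.6,-0.22,0.53,-0.09,-17.9,0,44.2],
    [0.6,-0.22,0.53,-0.09,-17.9,0,44.2],
  ],
)

```text
clock: 15.9
position: [0.5418, 0.1214, 0.1739]
tool_rot: [3.14, -0.384, 0.2]
force: [-5.2, -8.0, 6.1]
grip_width: 0.0094
finger_force: 42.5
```

```bash
python3 st.py 0 .007 .004 .002 .0
```

```text
15.9 [-0.68  0.38  0.4   2.18 -0.37  0.25 -1.36] F [-5.23 -8.05  6.05] 0.009428029746089583 42.46816009283066
now off mm [-0.62  1.13  7.29] xaxis [ 0. -0. -1.] key az -168.58799724475014
0.007 [ 0.03  0.12  0.04  0.13 -0.03 -0.04]
0.004 [-0.09  0.12  0.32  0.13 -0.03 -0.04]
0.002 [-0.16  0.12  0.51  0.13 -0.03 -0.04]
0.0 [-0.24  0.12  0.69  0.13 -0.03 -0.04]
[-1.87  1.05 -0.47]
```

Call:
servo_tool(
  plan=[
    [0.6,-0.05,0.06,-0.02,0,0,0],
    [0.6,-0.09,0.13,-0.04,0,0,0],
    [0.6,-0.09,0.13,-0.04,0,0,0],
    [0.6,-0.09,0.13,-0.04,0,0,0],
  ],
)

```text
clock: 16.3
position: [0.542, 0.1194, 0.1742]
tool_rot: [3.141, -0.386, 0.2]
force: [-0.6, 1.4, 0.2]
grip_width: 0.0095
finger_force: 41.4
```

```bash
python3 st.py 0 .007 .0
```

```text
16.3 [-0.67  0.37  0.39  2.18 -0.38  0.24 -1.36] F [-0.57  1.42  0.24] 0.00945788253237744 41.372118294239044
now off mm [-0.48 -0.81  7.56] xaxis [ 0. -0. -1.] key az -168.52756549533197
0.007 [ 0.04 -0.07  0.08  0.03 -0.09 -0.02]
0.0 [-0.22 -0.07  0.73  0.03 -0.09 -0.02]
[0.3  0.46 0.07]
```

Call:
servo_tool(
  plan=[
    [0.6,-0.04,0,0.09,0,0,0],
    [0.6,-0.08,0,0.19,0,0,0],
    [0.6,-0.11,0,0.28,0,0,0],
    [0.6,-0.13,0,0.33,0,0,0],
    [0.6,-0.15,0,0.38,0,0,0],
    [0.6,-0.15,0,0.38,0,0,0],
  ],
)

```text
clock: 16.9
position: [0.5419, 0.1194, 0.1699]
tool_rot: [3.141, -0.385, 0.201]
force: [0.2, 1.9, -0.5]
grip_width: 0.0096
finger_force: 41.3
```

```bash
python3 st.py 0 .004 .0
```

```text
16.9 [-0.66  0.38  0.38  2.18 -0.38  0.23 -1.35] F [ 0.21  1.91 -0.54] 0.009609215838568736 41.33286014199257
now off mm [-0.59 -0.85  3.27] xaxis [ 0. -0. -1.] key az -168.5276071432042
0.004 [ 0.1  -0.07 -0.04  0.06 -0.07 -0.01]
0.0 [-0.05 -0.07  0.33  0.06 -0.07 -0.01]
[0.37 0.28 0.11]
```

At h = 3.3 mm there is no vertical force, so the key is in the keyway. I'll continue down to seat it.

Call:
servo_tool(
  plan=[
    [0.6,-0.04,0,0.09,0,0,0],
    [0.6,-0.08,0,0.19,0,0,0],
    [0.6,-0.1,0,0.25,0,0,0],
    [0.6,-0.12,0,0.3,0,0,0],
    [0.6,-0.14,0,0.35,0,0,0],
    [0.6,-0.14,0,0.35,0,0,0],
  ],
)

```text
clock: 17.5
position: [0.5419, 0.1194, 0.1663]
tool_rot: [3.141, -0.385, 0.201]
force: [-3.5, 1.6, 6.6]
grip_width: 0.0095
finger_force: 42.8
```

```bash
python3 st.py 0 .0 -.001
```

```text
17.5 [-0.65  0.39  0.37  2.19 -0.39  0.22 -1.34] F [-3.5   1.57  6.63] 0.009507276707662576 42.82652869820595
now off mm [-0.56 -0.8  -0.26] xaxis [ 0. -0. -1.] key az -168.52459011869828
0.0 [ 0.08 -0.07  0.    0.04 -0.09 -0.01]
-0.001 [ 0.04 -0.07  0.1   0.04 -0.09 -0.01]
[0.43 0.51 0.17]
```

Call:
servo_tool(
  plan=[
    [0.6,-0.02,0,0.05,0,0,0],
    [0.6,-0.02,0,0.06,0,0,0],
    [0.6,-0.02,0,0.06,0,0,0],
    [0.6,-0.02,0,0.06,0,0,0],
    [0.6,-0.02,0,0.06,0,0,0],
    [0.6,-0.02,0,0.06,0,0,0],
    [0.6,-0.02,0,0.06,0,0,0],
    [0.6,-0.02,0,0.06,0,0,0],
    [0.6,-0.02,0,0.06,0,0,0],
    [0.6,-0.02,0,0.06,0,0,0],
  ],
)

```text
clock: 18.5
position: [0.542, 0.1195, 0.1662]
tool_rot: [3.141, -0.386, 0.2]
force: [-12.4, 0.3, 23.4]
grip_width: 0.0099
finger_force: 45.5
```

Run:
```python
from tgt import *
tgt([0],B2,G2,0)
t=bot.grab_frame("top")["frame"];f=bot.grab_frame("side")["frame"]
k=lambda i,u,v,w:cv2.resize(i[v-w//2:v+w//2,u-w//2:u+w//2],(400,400),interpolation=cv2.INTER_CUBIC)
cv2.imwrite("pics/seat.png",np.hstack([k(t,262,236,60),k(f,297,240,44)]))
```

```text
18.5 [-0.65  0.39  0.37  2.19 -0.39  0.22 -1.34] F [-12.41   0.27  23.41] 0.00988147183728213 45.54171100258827
now off mm [-0.47 -0.76 -0.38] xaxis [ 0.  0. -1.] key az -168.5283109093501
0 [ 0.07 -0.07 -0.01  0.02 -0.12 -0.02]
```

View pics/seat.png

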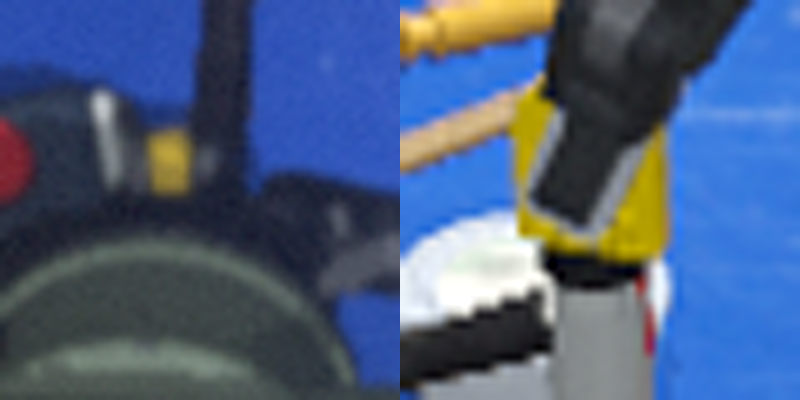

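The picture shows the collar flat on the rim, with the red key right at the tube's red mark. It is a hard stop, so I'll ease the push a little and keep it seated for another second.

Call:
servo_tool(
  plan=[
    [0.6,0.015,0,-0.04,0,0,0],
    [0.6,0.015,0,-0.04,0,0,0],
    [0.6,0.015,0,-0.04,0,0,0],
    [0.6,0.015,0,-0.04,0,0,0],
    [0.6,0.015,0,-0.04,0,0,0],
    [0.6,0.015,0,-0.04,0,0,0],
    [0.6,0.015,0,-0.04,0,0,0],
    [0.6,0.015,0,-0.04,0,0,0],
    [0.6,0.015,0,-0.04,0,0,0],
    [0.6,0.015,0,-0.04,0,0,0],
  ],
)

```text
clock: 19.6
position: [0.5419, 0.1194, 0.1663]
tool_rot: [3.141, -0.386, 0.2]
force: [-6.1, 1.3, 11.6]
grip_width: 0.0093
finger_force: 43.3
```

```bash
cat > rd.py <<'E'
from tgt import *
tgt([.03,.06,.1,.13],B2,G2,0,(-.0005,-.0008))
s,x,R,q=now()
for h in (.03,.06,.1,.13): q,e=ik(*tcp(TO+[0,0,h],RS1,B2,F,G2),q,.002)
print("up",q,e)
rng=np.random.default_rng(0)
for yd in(-10,-30,-45,-60,-75,-90,-110,170,150,90,60,40):
  best=None
  for z in(.22,.27,.32):
    RS=rz(np.radians(yd)); o=np.array([.543,-.244,z])-.02*RS[:,0]
    for k in range(5):
      r,e=ik(*tcp(o,RS,B2,F,G2),q+(rng.normal(0,.5,7) if k else 0),.002)
      if e<1e-3 and (best is None or np.abs(r-q).max()<best[0]): best=(np.abs(r-q).max(),z,r,np.minimum(r-lo,hi-r).min())
  print(yd,best)
E
python3 rd.py
```

```text
19.6 [-0.65  0.39  0.37  2.19 -0.39  0.22 -1.34] F [-6.07  1.31 11.61] 0.009266446390999921 43.30468475818634
now off mm [-0.53 -0.78 -0.31] xaxis [ 0. -0. -1.] key az -168.52525788661055
0.03 [ 1.14  0.   -2.81  0.04 -0.1  -0.01]
0.06 [ 2.27  0.01 -5.58  0.04 -0.1  -0.01]
0.1 [ 3.78  0.01 -9.29  0.04 -0.1  -0.01]
0.13 [  4.91   0.01 -12.07   0.04  -0.1   -0.01]
up [-0.87  0.22  0.61  2.02 -0.16  0.57 -1.56] 4.9958438713559945e-06
-10 None
-30 None
-45 None
-60 (np.float64(1.764187657724748), 0.32, array([-0.57,  0.41,  0.36,  2.33,  1.61,  0.98, -1.12]), np.float64(0.10350125967668156))
-75 (np.float64(0.947328826346624), 0.27, array([-1.02,  1.09,  1.18,  2.15,  0.69,  0.36, -0.61]), np.float64(0.2006316890304444))
-90 (np.float64(0.8256902919393228), 0.22, array([-0.82,  1.03,  0.87,  1.93,  0.66,  0.79, -0.73]), np.float64(0.495552640579205))
-110 (np.float64(0.7782550325353764), 0.22, array([-0.52,  0.97,  0.54,  1.62,  0.62,  1.3 , -0.79]), np.float64(0.6296857037833505))
170 None
150 None
90 (np.float64(1.519595589743125), 0.22, array([ 0.65,  1.06,  0.21,  1.18, -0.9 ,  1.93, -2.14]), np.float64(1.9164669851079452e-11))
60 (np.float64(1.4345054359551286), 0.32, array([ 0.56,  0.8 ,  0.51,  1.61, -1.26,  1.8 , -2.18]), np.float64(7.616129948928574e-14))
40 (np.float64(1.8849800463707034), 0.32, array([ 1.01,  0.56, -0.14,  1.92, -1.26,  1.23, -2.29]), np.float64(1.1102230246251565e-15))
```

Call:
servo_tool(
  plan=[
    [0.6,0.1,0,-0.3,0,0,0],
    [0.6,0.5,0,-1.2,0,0,0],
    [0.6,1.1,0,-2.7,0,0,0],
    [0.6,1.7,0,-4.2,0,0,0],
    [0.6,2.3,0,-5.7,0,0,0],
    [0.6,2.9,0,-7.2,0,0,0],
    [0.6,3.5,0,-8.7,0,0,0],
    [0.6,4.2,0,-10.3,0,0,0],
    [0.6,4.9,0,-12.1,0,0,0],
    [0.6,4.9,0,-12.1,0,0,0],
  ],
)

```text
clock: 20.6
position: [0.5425, 0.1193, 0.299]
tool_rot: [-3.141, -0.388, 0.2]
force: [0.8, 1.3, -1.3]
grip_width: 0.0098
finger_force: 41.3
```

```bash
cat > rd2.py <<'E'
from tgt import *
import sys
tgt([],B2,G2,0)
s,x,R,q0=now(); rng=np.random.default_rng(0)
T=tool_in_stick(B2,F); RSa=R@T.T; oa=x-.019*R[:,2]-RSa@G2
def path(yd,z,N=22):
    RSb=rz(np.radians(yd)); ob=np.array([.543,-.244,z])-.0475*RSb[:,0]
    sl=Slerp([0,1],Rn.from_matrix([RSa,RSb])); P=[];E=[];Q=[];q=q0;tz=[]
    for k in range(1,N+1):
        t=k/N; o=oa+(ob-oa)*t; o[2]+=.06*np.sin(np.pi*t); RS=sl(t).as_matrix()
        p=tcp(o,RS,B2,F,G2); q,e=ik(*p,q,.002); P.append(p);E.append(e);Q.append(q);tz.append((o+.095*RS[:,0])[2])
    return P,E,Q,tz,np.degrees(Rn.from_matrix(RSa.T@RSb).magnitude())
best=None
for yd in(-68,-74,-80,-88):
  for z in(.22,.26,.3):
    P,E,Q,tz,an=path(yd,z); m=min(np.minimum(q-lo,hi-q).min() for q in Q)
    print(yd,z,"e %.4f m %.3f mintip %.3f ang %.0f dq %.2f"%(max(E),m,min(tz),an,np.abs(np.diff(Q,axis=0)).max()))
E
python3 rd2.py
```

```text
20.6 [-0.93  0.18  0.66  2.05 -0.14  0.57 -1.57] F [ 0.78  1.32 -1.27] 0.00981743922874817 41.33794046938419
now off mm [  0.12  -0.9  132.4 ] xaxis [ 0.  0. -1.] key az -168.55704850786415
-68 0.22 e 0.0000 m 0.155 mintip 0.195 ang 126 dq 0.18
-68 0.26 e 0.0000 m 0.165 mintip 0.197 ang 126 dq 0.16
-68 0.3 e 0.0000 m 0.184 mintip 0.199 ang 126 dq 0.14
-74 0.22 e 0.0000 m 0.250 mintip 0.195 ang 123 dq 0.13
-74 0.26 e 0.0000 m 0.259 mintip 0.197 ang 123 dq 0.12
-74 0.3 e 0.0000 m 0.277 mintip 0.199 ang 123 dq 0.11
-80 0.22 e 0.0000 m 0.346 mintip 0.195 ang 119 dq 0.09
-80 0.26 e 0.0000 m 0.355 mintip 0.197 ang 119 dq 0.09
-80 0.3 e 0.0000 m 0.371 mintip 0.199 ang 119 dq 0.09
-88 0.22 e 0.0000 m 0.463 mintip 0.195 ang 115 dq 0.09
-88 0.26 e 0.0000 m 0.465 mintip 0.197 ang 115 dq 0.09
-88 0.3 e 0.0000 m 0.468 mintip 0.199 ang 115 dq 0.10
```

```bash
sed '/^best=None/,$d' rd2.py > rd3.py
cat >> rd3.py <<'E'
P,E,Q,tz,an=path(-68,.25,27); print(max(E),P[-1][0]); show(P,x,R,.6,9)
E
python3 rd3.py
```

```text
20.6 [-0.93  0.18  0.66  2.05 -0.14  0.57 -1.57] F [ 0.78  1.32 -1.27] 0.00981743922874817 41.33794046938419
now off mm [  0.12  -0.9  132.4 ] xaxis [ 0.  0. -1.] key az -168.55704850786415
9.186166617993318e-06 [ 0.52 -0.19  0.24]
[[0.6, 0.01, 1.04, -0.58, -1.57, -2.38, -3.72], [0.6, -0.0, 2.07, -1.14, -3.14, -4.75, -7.43], [0.6, -0.03, 3.11, -1.69, -4.71, -7.13, -11.15], [0.6, -0.07, 4.14, -2.2, -6.28, -9.5, -14.87], [0.6, -0.14, 5.18, -2.68, -7.84, -11.88, -18.58], [0.6, -0.23, 6.22, -3.11, -9.41, -14.25, -22.3], [0.6, -0.36, 7.26, -3.49, -10.98, -16.63, -26.02], [0.6, -0.51, 8.31, -3.81, -12.55, -19.0, -29.73], [0.6, -0.7, 9.36, -4.08, -14.12, -21.38, -33.45]]
[[0.6, -0.77, 0.75, 0.23, -1.57, -2.38, -3.72], [0.6, -1.54, 1.47, 0.53, -3.14, -4.75, -7.43], [0.6, -2.32, 2.16, 0.91, -4.71, -7.13, -11.15], [0.6, -3.1, 2.83, 1.38, -6.28, -9.5, -14.87], [0.6, -3.88, 3.47, 1.91, -7.84, -11.88, -18.58], [0.6, -4.67, 4.09, 2.53, -9.41, -14.25, -22.3], [0.6, -5.46, 4.69, 3.23, -10.98, -16.63, -26.02], [0.6, -6.25, 5.26, 4.0, -12.55, -19.0, -29.73], [0.6, -7.04, 5.81, 4.84, -14.12, -21.38, -33.45]]
[[0.6, -0.5, -0.14, 1.21, -1.57, -2.38, -3.72], [0.6, -0.98, -0.3, 2.48, -3.14, -4.75, -7.43], [0.6, -1.42, -0.48, 3.79, -4.71, -7.13, -11.15], [0.6, -1.85, -0.67, 5.15, -6.28, -9.5, -14.87], [0.6, -2.25, -0.88, 6.54, -7.84, -11.88, -18.58], [0.6, -2.65, -1.1, 7.95, -9.41, -14.25, -22.3], [0.6, -3.03, -1.33, 9.39, -10.98, -16.63, -26.02], [0.6, -3.42, -1.56, 10.85, -12.55, -19.0, -29.73], [0.6, -3.81, -1.78, 12.31, -14.12, -21.38, -33.45]]
```

Call:
servo_tool(
  plan=[
    [0.6,0,1,-0.6,-1.6,-2.4,-3.7],
    [0.6,0,2.1,-1.1,-3.1,-4.8,-7.4],
    [0.6,0,3.1,-1.7,-4.7,-7.1,-11.2],
    [0.6,-0.1,4.1,-2.2,-6.3,-9.5,-14.9],
    [0.6,-0.1,5.2,-2.7,-7.8,-11.9,-18.6],
    [0.6,-0.2,6.2,-3.1,-9.4,-14.2,-22.3],
    [0.6,-0.4,7.3,-3.5,-11,-16.6,-26],
    [0.6,-0.5,8.3,-3.8,-12.6,-19,-29.7],
    [0.6,-0.7,9.4,-4.1,-14.1,-21.4,-33.4],
  ],
)

```text
clock: 21.5
position: [0.5388, 0.0224, 0.3318]
tool_rot: [2.805, 0.093, 0.714]
force: [0.4, 0.3, -0.2]
grip_width: 0.0096
finger_force: 41.3
```

Call:
servo_tool(
  plan=[
    [0.6,-0.8,0.8,0.2,-1.6,-2.4,-3.7],
    [0.6,-1.5,1.5,0.5,-3.1,-4.8,-7.4],
    [0.6,-2.3,2.2,0.9,-4.7,-7.1,-11.2],
    [0.6,-3.1,2.8,1.4,-6.3,-9.5,-14.9],
    [0.6,-3.9,3.5,1.9,-7.8,-11.9,-18.6],
    [0.6,-4.7,4.1,2.5,-9.4,-14.2,-22.3],
    [0.6,-5.5,4.7,3.2,-11,-16.6,-26],
    [0.6,-6.2,5.3,4,-12.6,-19,-29.7],
    [0.6,-7,5.8,4.8,-14.1,-21.4,-33.4],
  ],
)

```text
clock: 22.4
position: [0.5304, -0.0781, 0.3119]
tool_rot: [2.715, 0.665, 1.14]
force: [-0.2, 0.6, -0.8]
grip_width: 0.0095
finger_force: 41.3
```

Call:
servo_tool(
  plan=[
    [0.6,-0.5,-0.1,1.2,-1.6,-2.4,-3.7],
    [0.6,-1,-0.3,2.5,-3.1,-4.8,-7.4],
    [0.6,-1.4,-0.5,3.8,-4.7,-7.1,-11.2],
    [0.6,-1.8,-0.7,5.2,-6.3,-9.5,-14.9],
    [0.6,-2.2,-0.9,6.5,-7.8,-11.9,-18.6],
    [0.6,-2.6,-1.1,8,-9.4,-14.2,-22.3],
    [0.6,-3,-1.3,9.4,-11,-16.6,-26],
    [0.6,-3.4,-1.6,10.8,-12.6,-19,-29.7],
    [0.6,-3.8,-1.8,12.3,-14.1,-21.4,-33.4],
    [0.6,-3.8,-1.8,12.3,-14.1,-21.4,-33.4],
  ],
)

```text
clock: 23.4
position: [0.5171, -0.187, 0.2404]
tool_rot: [-3.118, 1.189, 1.974]
force: [-0.6, -0.8, -0.5]
grip_width: 0.0098
finger_force: 41.3
```

Run:
```python
from tgt import *
s,x,R,q=now(); print(s["clock"],q,s["force"],s["grip_width"],s["finger_force"])
T=tool_in_stick(B2,F); RS=R@T.T; o=x-.019*R[:,2]-RS@G2; print("org",o,"x",RS[:,0],"z",RS[:,2])
RSb=rz(np.radians(-68)); ob=np.array([.543,-.244,.25])-.0475*RSb[:,0]; print("fix",rel(x,R,*tcp(ob,RSb,B2,F,G2)))
t=bot.grab_frame("top");f=bot.grab_frame("side")
for n,p in(("tip",[.095,0,0]),("key",[.004,0,.0095]),("mid",[.045,0,0])): print(n,proj(t,o+RS@p),proj(f,o+RS@p))
u,v=map(int,proj(t,o+RS@[.03,0,0]));a,b=map(int,proj(f,o+RS@[.03,0,0]))
k=lambda i,u,v,w:cv2.resize(i[v-w//2:v+w//2,u-w//2:u+w//2],(400,400),interpolation=cv2.INTER_CUBIC)
cv2.imwrite("pics/rd.png",np.hstack([k(t["frame"],u,v,100),k(f["frame"],a,b,100)])); print("crop",u-50,v-50,a-50,b-50)
```

```text
23.4 [-0.93  0.77  0.77  2.3   1.36  0.7  -1.23] [-0.55 -0.8  -0.48] 0.009766618004490158 41.32270194590092
org [ 0.52 -0.2   0.25] x [ 0.37 -0.93  0.  ] z [0.01 0.01 1.  ]
fix [-0.24  0.26 -0.07 -0.3   0.15  0.41]
tip [494.68 224.71] [372.46 144.14]
key [446.37 243.06] [370.61 152.98]
mid [467.44 235.04] [371.36 150.78]
crop 409 188 321 102
```

View pics/rd.png

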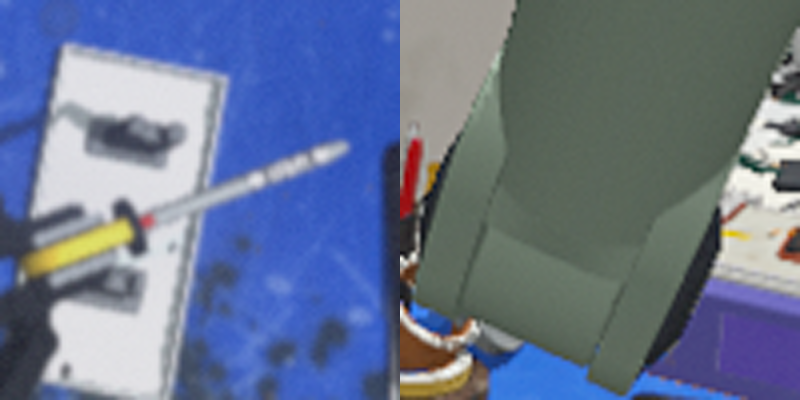

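The picture shows the stick over the tray with the red key and marked flat on top. The tip is at about (495,225) and the key at (446,243), both as predicted; the shift against the tray is parallax. I'll make one small levelling correction, hold still, then hand in.

Call:
servo_tool(
  plan=[
    [0.6,-0.1,0.1,0,-0.15,0.1,0.2],
    [0.6,-0.2,0.25,-0.1,-0.3,0.15,0.4],
    [0.6,-0.2,0.25,-0.1,-0.3,0.15,0.4],
    [0.6,-0.2,0.25,-0.1,-0.3,0.15,0.4],
    [0.6,-0.2,0.25,-0.1,-0.3,0.15,0.4],
    [0.6,-0.2,0.25,-0.1,-0.3,0.15,0.4],
    [0.6,-0.2,0.25,-0.1,-0.3,0.15,0.4],
    [0.6,-0.2,0.25,-0.1,-0.3,0.15,0.4],
  ],
)

```text
clock: 24.3
position: [0.521, -0.1847, 0.2436]
tool_rot: [3.127, 1.185, 1.941]
force: [-0.9, -0.7, -1.0]
grip_width: 0.0093
finger_force: 41.3
```

Run:
```python
from tgt import *
s,x,R,q=now(); T=tool_in_stick(B2,F); RS=R@T.T; o=x-.019*R[:,2]-RS@G2
print(s["clock"],"org",o*1000//1,"x",RS[:,0],"z",RS[:,2],"tip",o+.095*RS[:,0],np.abs(s["qd"]).max(),s["finger_force"])
if abs(RS[2,0])<.02 and RS[2,2]>.999 and np.abs(s["qd"]).max()<.1: print(bot.job_done())
```

```text
24.3 org [ 526. -199.  250.] x [ 0.37 -0.93 -0.  ] z [-0. -0.  1.] tip [ 0.56 -0.29  0.25] 0.0023118761000310434 41.320591270923615
the job is handed in; nothing more can be done
None
```

I handed the job in at 24.3 s: the dipstick was regripped once while resting in the tube, then keyed, seated for about two seconds at up to 23 N, drawn straight out, and is now held still, level, marks up, 25 cm above the bench over the drip tray but lying across it.

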